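# Right the fallen jar on the parts carousel and bring it to the front

## Task

The square jar has fallen over on the parts carousel: stand it upright, cap up, in the middle of its square pad and let go of it, without knocking over or pushing off its round neighbours. Then turn the carousel until that jar stands in line with the fixed pointer at the front, and finish still gripping the carousel (its handle is meant for this), holding it still there with the jar standing free. Leave the things on the bench alone.

Things in the scene. Friction and masses are not known exactly. Their poses are not given: they have to be found in the camera images.
- jar_center (a point): the fallen jar: a square plastic jar 44 x 44 mm and 80 mm tall with a round cap 36 mm across and 16 mm tall on top (96 mm in all, 160 g). This point is on its long axis 48 mm from its underside (half-way); its z axis points from the underside to the cap. It starts lying flat on one side on the disc, the cap pointing roughly away from the disc's middle. It is loose and the only square one
- seat (a point): centre of the jar's seat, a flat square rubber pad (56 mm) on top of the disc, 95 mm from the disc's axis, where the jar must stand; the point is on the disc's upper surface (36 mm above the bench) and turns with it; its x axis points at the disc's axis, z up
- front (a point): the fixed front position: the point at disc-surface height, 95 mm from the disc's axis, in line with the pointer, a steel finger standing on the foot just outside the rim (168 mm from the axis, 42 mm high). The seat is at the front when it coincides with this point
- hub (a point): the axis of the turntable at the height of the disc's upper surface; the plywood disc is 280 mm across and 12 mm thick; a low hub 36 mm across and 10 mm high is at its middle
- handle (a point): the turning handle: a round upright grip 26 mm across and 45 mm tall on a 14 mm steel post fixed to the disc 115 mm from its axis, opposite the seat; the point is the middle of the grip, on its axis, 158 mm above the bench (grip from 136 to 181 mm); everything else on the disc is below 135 mm once the jar stands
- disc (a joint): angle of the turntable, 0 at the start of each run, growing anticlockwise seen from above; turns freely both ways more than a full turn, with light friction (about 0.06 N m) that stops it when it is let go
- tin_mid (a point): neighbour standing loose on the disc in another place, its centre 100 mm from the axis: plain steel tin, 54 mm across, 75 mm high; the point is half-way up its axis, z axis upwards
- clear_jar_mid (a point): neighbour standing loose on the disc in another place, its centre 100 mm from the axis: clear round jar, 52 mm across, 85 mm high; the point is half-way up its axis, z axis upwards
- squat_jar_mid (a point): neighbour standing loose on the disc in another place, its centre 100 mm from the axis: squat round jar, 56 mm across, 62 mm high; the point is half-way up its axis, z axis upwards
- amber_bottle_mid (a point): neighbour standing loose on the disc in another place, its centre 100 mm from the axis: small round bottle, 44 mm across, 90 mm high; the point is half-way up its axis, z axis upwards
- driver: screwdriver lying on the bench, leave alone; origin at its underside
- bracket: steel angle bracket, 100 x 35 mm and 30 mm high, lying on the bench, leave alone; origin at centre of its underside
- breaker: moulded circuit breaker 75 x 36 x 69 mm standing on the bench, leave alone; origin at centre of its underside
Mind the look-alikes: they are no part of the job. Leave any blue or purple look-alike of the part that bears squat_jar_mid alone. Leave any purple or turquoise look-alike of the part that bears jar_center alone.

How it is judged:
By the outcome, as a careful person would: the job done as asked, in the order asked, and still so for the second after the job is handed in, while the arm keeps its last pose, push and grip.
It also fails if it takes over 64 s, if anything falls off the work surface, if the arm or the gripper's body presses on something with over 40 N, if the wrist force passes 120 N, or if a joint passes its speed limit or range.

## Robot

A 6-joint arm with a two-finger parallel gripper is mounted at the origin on the work surface. World frame = base frame: x ahead of the robot, y to its left, z up, the work surface at z = 0. Lengths are in m, angles in rad, forces in N, time in s.
With the tool pointing down it reaches from about 0.4 to 0.825 m from the base axis. Payload 7 kg.
Tool frame: the origin (TCP) lies at the very end of the fingers, on their centre line; the grasp point (between the pads) lies 19 mm behind it; z points along the fingers, y is the direction in which the jaws open and shut (so a half turn about z gives the same grasp; the last joint's range is limited). The gripper opens to 88 mm and grips with 3 to 60 N. Pads are 19 mm wide; open, the fingers measure 130 mm over their backs; the gripper's body (78 mm by 193 mm) begins 47 mm behind the grasp point.
Start: joints at [-0.825, 0.359, 0.012, 0, -1.224, -0.288], TCP at [0.298, -0.605, 0.227] pointing down, gripper open.
Joint ranges: [-3.07, 3.07], [-1.43, 2.12], [-1.02, 1.25], [-3.03, 1.67], [-3.05, -0], [-3.03, 3.03]. Speed limits (rad/s): [2.39, 2.39, 3.01, 3.14, 3.14, 3.14].

## Interface

Orientations are given as [roll, pitch, yaw] about the fixed x, y, z axes, in that order (R = Rz(yaw) Ry(pitch) Rx(roll)).
In Python, from station import arm, eyes, job, outline_of gives the robot as it stands.
- The arm moves only by the tool apply_moves, never from a script. Its argument "moves" is a list of rows, each a list of 5 numbers: the opening, from -1 (shut) to 1 (fully open), then the shift along the tool's x, y, z in m, then the turn about the tool's z in rad. A call has 1 to 12 rows; each row shifts and turns the commanded pose from where the row before left it, along the tool's axes as they then stand; what a row does not reach is not made up. A row lasts 1/12 s, in which the tool goes at most 41.7 mm and 7.16 degrees, less where a joint would pass 70% of its speed; a pose out of reach is approached as far as the arm can. A call with a gripper value outside its range is refused whole. The fingers move at their own pace and stop on an object; "newtons" is the grip in N (left out, the last holds). Time passes only in rows, so rows that do not move let the fingers close. It gives the time, the measured TCP pose, the force and the opening at its end, in the units of the state.
- arm.get_state(): the state, without advancing time (a new reading comes with each control period).
- eyes.grab_frame(name): name is "scene" or "side" or "wrist"; returns a dict with "color" (384x512x3 uint8, red, green, blue), "z_map" (384x512 float32, m along the optical axis (not along the pixel's ray), 0 where there is no reading), "camera_matrix" (3x3 intrinsics, pixels), "extrinsics" (4x4, takes a point from camera to world coordinates). Camera axes: x right, y up, looking along -z (the intrinsics and any distortion apply to the point x, -y, -z); pixel columns grow to the right and rows downward; lengths in m; the calibration is good to about 2 mm. The wrist camera is an equidistant fisheye: a pixel r from the principal point sees the ray r / f radians off the axis. A picture is of the moment at which its call begins.
- job.job_done(): hands the job in, once; it reports no verdict.
Trained networks look in a picture, given as the dict that the camera call returned (one of the last four; its "shot" number tells which), for a name from the list of things; names that differ only in an ending like _2 or _b are one class to them, and where a whole thing is asked for, a point or a joint stands for the part that bears it (a point fixed in the world has none). Each returns a list of dicts, best first, with "score" (0 to 1); they miss things now and then, are a little off and sometimes report something else, mostly with a low value. They report only what shows in the picture. A call takes as long as a camera call. They do not tell look-alikes from the thing itself.
- outline_of(label, picture): "region" (384x512 bool, what is visible of it) and "extent" ([left, top, right, bottom] in pixels, round what is visible of it).
The state is a dict: "t": time; "q": joint angles; "qd": joint speeds; "joint_efforts": joint torques, N m; "eef_pos": TCP position; "ee_rot": TCP orientation; "force": force on the tool from outside, world axes, zero at the start; "moment": the same for the moment, N m; "width": finger opening in m.
Only numpy, scipy, OpenCV 4.12 (cv2) and the standard library are available. Lean on these libraries where they do the work, as an engineer would, in place of code of your own. Each camera call takes 0.05 s, during which the arm holds its last target.

## Working session

There is one attempt and no reset: what is moved stays moved. The work goes in short steps, Python scripts to look and compute and a tool call to move; the robot and the scene stay as the last step left them, time stands still between calls to the robot, and variables do not carry over. Pictures are saved under pics/ and viewed, and the job is handed in when it is done.

Besides the shell and the picture viewer there is one more tool, called after "Call:" in YAML: its name, and indented under it one key for each argument. apply_moves: Moves the arm, as the interface text tells. Its arguments: {"type":"object","properties":{"moves":{"type":"array","items":{"type":"array","items":{"type":"number"}}},"newtons":{"type":"number"}},"required":["moves"]}

```bash
ls; mkdir -p pics
python3 - <<'E'
from station import arm, eyes, job, outline_of
import cv2, numpy as np
print(arm.get_state())
for n in ["scene","side","wrist"]:
    f=eyes.grab_frame(n)
    cv2.imwrite(f"pics/{n}0.png",cv2.cvtColor(f["color"],cv2.COLOR_RGB2BGR))
    print(n,f["camera_matrix"].tolist(),np.round(f["extrinsics"],3).tolist(),f["shot"], [k for k in f])
E
```

```text
pics
{'t': 0.0, 'q': array([-8.24920372e-01,  3.59372295e-01,  1.10679409e-02, -3.24826754e-04,
       -1.22413644e+00, -2.88100129e-01]), 'qd': array([ 0.00102117,  0.00078492,  0.00130004,  0.00074624, -0.00047341,
        0.00055394]), 'joint_efforts': array([ 7.18160645e-04, -5.82719135e+01,  2.93056458e+01,  6.99729368e+00,
        6.92753209e-03, -1.71849083e-04]), 'eef_pos': array([ 0.29806541, -0.60507269,  0.22564066]), 'ee_rot': array([ 3.13992920e+00, -1.74509587e-04, -2.68392730e+00]), 'force': array([-0.39825923, -0.65032027, -0.79671656]), 'moment': array([-0.00331664, -0.01412759,  0.00647872]), 'width': 0.0876872624486987}
scene [[350.13447861431797, 0.0, 251.90652048260665], [0.0, 350.13447861431797, 192.88566722059815], [0.0, 0.0, 1.0]] [[0.239, -0.542, 0.806, 1.251], [0.971, 0.155, -0.184, -0.144], [-0.025, 0.826, 0.563, 0.616], [0.0, 0.0, 0.0, 1.0]] 1 ['color', 'z_map', 'camera_matrix', 'extrinsics', 'shot']
side [[419.62943845042446, 0.0, 252.1834078056299], [0.0, 419.62943845042446, 188.3863600369308], [0.0, 0.0, 1.0]] [[-0.829, 0.297, -0.474, 0.011], [-0.559, -0.418, 0.716, 0.821], [0.014, 0.858, 0.513, 0.701], [0.0, 0.0, 0.0, 1.0]] 2 ['color', 'z_map', 'camera_matrix', 'extrinsics', 'shot']
wrist [[297.3186396354542, 0.0, 258.96772225618815], [0.0, 297.3186396354542, 190.50666208276508], [0.0, 0.0, 1.0]] [[-0.442, -0.855, -0.273, 0.223], [0.897, -0.42, -0.137, -0.641], [0.002, -0.305, 0.952, 0.382], [0.0, 0.0, 0.0, 1.0]] 3 ['color', 'z_map', 'camera_matrix', 'extrinsics', 'shot']
```

View pics/scene0.png

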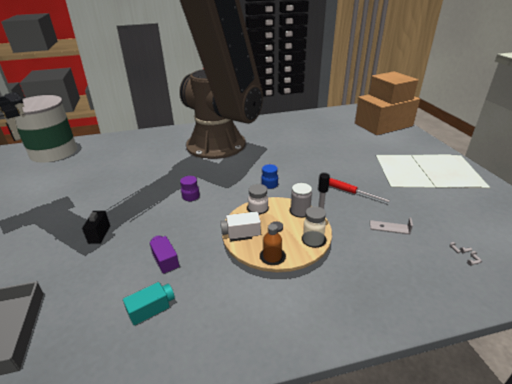

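View pics/side0.png

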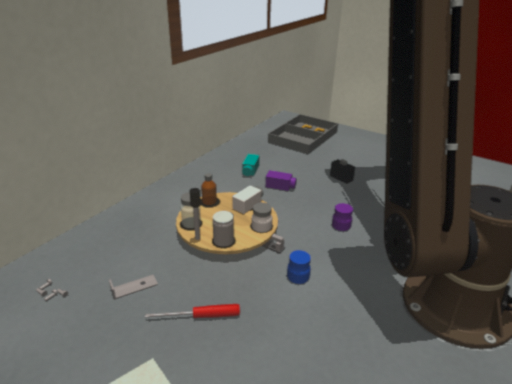

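View pics/wrist0.png

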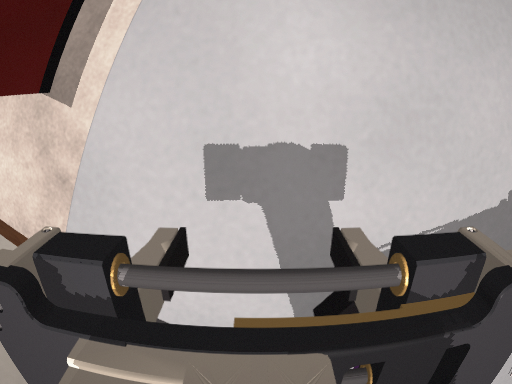

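```bash
cat > h.py <<'E'
from station import arm, eyes, job, outline_of
import cv2, numpy as np
np.set_printoptions(precision=4,suppress=True)
def cloud(f):
    z=f["z_map"];K=f["camera_matrix"];T=f["extrinsics"]
    v,u=np.mgrid[0:z.shape[0],0:z.shape[1]]
    P=np.stack([(u-K[0,2])/K[0,0]*z,-(v-K[1,2])/K[1,1]*z,-z],-1)
    W=P@T[:3,:3].T+T[:3,3]; W[z<=0]=np.nan
    return W
def proj(f,p):
    K=f["camera_matrix"];T=f["extrinsics"]
    c=(np.atleast_2d(p)-T[:3,3])@T[:3,:3]
    return np.stack([K[0,0]*c[:,0]/-c[:,2]+K[0,2],K[1,1]*-c[:,1]/-c[:,2]+K[1,2]],-1)
def save(f,name,crop=None,s=1):
    im=cv2.cvtColor(f["color"],cv2.COLOR_RGB2BGR)
    if crop: im=im[crop[1]:crop[3],crop[0]:crop[2]]
    cv2.imwrite(f"pics/{name}.png",cv2.resize(im,None,fx=s,fy=s,interpolation=cv2.INTER_CUBIC))
E
python3 - <<'E'
from h import *
names=["jar_center","tin_mid","clear_jar_mid","squat_jar_mid","amber_bottle_mid","handle","disc","seat","hub","front"]
for cam,crop in [("scene",(200,150,360,280)),("side",(160,160,320,280))]:
    f=eyes.grab_frame(cam); W=cloud(f)
    save(f,cam+"1",crop,5)
    np.savez(f"{cam}.npz",**f)
    for n in names:
        for o in outline_of(n,f):
            r=o["region"]
            p=W[r]; p=p[~np.isnan(p[:,0])]
            print(cam,n,round(o["score"],2),o["extent"],r.sum(), np.median(p,0) if len(p) else None, p[:,2].max() if len(p) else None)
E
```

```text
scene jar_center 0.88 [123.0, 281.1, 173.7, 321.0] 1360 [ 0.7455 -0.2538  0.0422] 0.04855859336954493
scene jar_center 0.85 [222.1, 211.9, 260.0, 238.9] 823 [ 0.6019 -0.0233  0.0756] 0.08356543157940155
scene jar_center 0.71 [147.1, 234.5, 181.6, 273.2] 779 [ 0.6152 -0.2168  0.0438] 0.047971046259431716
scene jar_center 0.24 [247.9, 183.5, 265.5, 213.8] 475 [0.5118 0.0396 0.0792] 0.10148926729657193
scene tin_mid 0.77 [289.9, 178.9, 310.6, 215.9] 634 [0.5576 0.1421 0.0902] 0.12265444472995224
scene clear_jar_mid 0.95 [303.1, 206.3, 327.7, 246.3] 768 [0.6746 0.1334 0.0943] 0.12446278999874072
scene clear_jar_mid 0.47 [333.5, 177.8, 387.6, 198.4] 236 [0.4405 0.3345 0.0205] 0.029296504450613714
scene squat_jar_mid 0.81 [248.4, 183.3, 266.1, 210.9] 488 [0.5119 0.0402 0.0787] 0.10148926729657193
scene squat_jar_mid 0.59 [260.1, 160.5, 277.4, 188.4] 325 [0.3557 0.1183 0.0415] 0.06633869039312701
scene squat_jar_mid 0.54 [218.4, 172.6, 326.8, 269.6] 4153 [0.6347 0.076  0.0375] 0.1834728600833172
scene handle 0.76 [222.4, 172.4, 329.5, 269.8] 3919 [0.639  0.076  0.0375] 0.1834728600833172
sc
[... 1514 characters left out ...]
, 181.0] 460 [ 0.4417 -0.375   0.0382] 0.07190707316712197
side handle 0.57 [175.4, 185.5, 278.2, 252.4] 3155 [0.5854 0.1232 0.037 ] 0.18460149254596026
side disc 0.67 [173.1, 186.0, 275.3, 253.6] 2918 [0.5872 0.1244 0.037 ] 0.18460149254596026
side disc 0.27 [180.1, 193.6, 197.9, 225.2] 365 [0.6517 0.1609 0.0893] 0.16519479538774406
side disc 0.25 [252.2, 204.4, 270.7, 233.4] 521 [0.4841 0.0613 0.078 ] 0.10177866704496619
side seat 0.7 [176.0, 189.0, 278.3, 255.6] 2804 [0.5863 0.1246 0.0371] 0.18460149254596026
side seat 0.37 [107.6, 272.8, 159.1, 298.8] 500 [0.6311 0.3757 0.005 ] 0.03281147891225955
side front 0.47 [263.9, 234.3, 284.4, 255.2] 252 [0.4316 0.0693 0.0112] 0.04474477822371825
```

View pics/scene1.png

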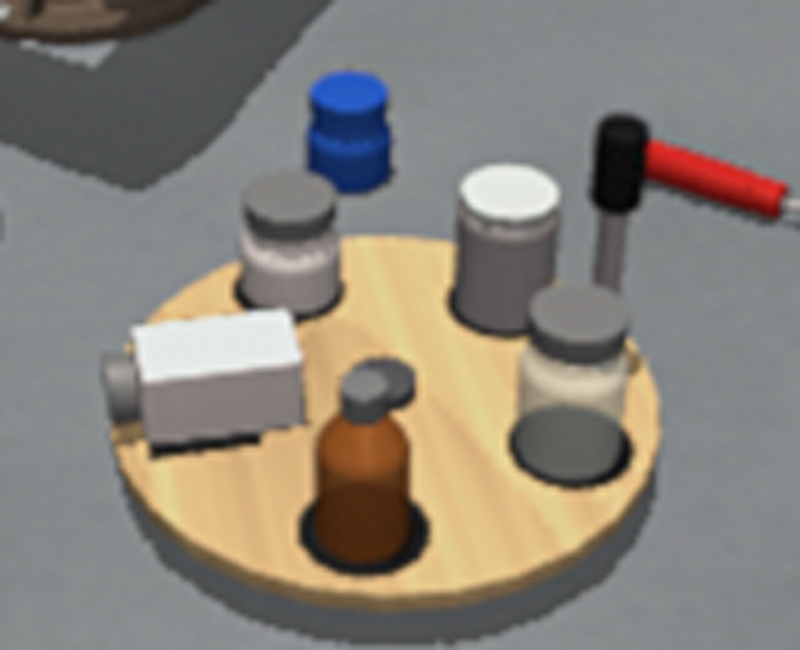

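View pics/side1.png

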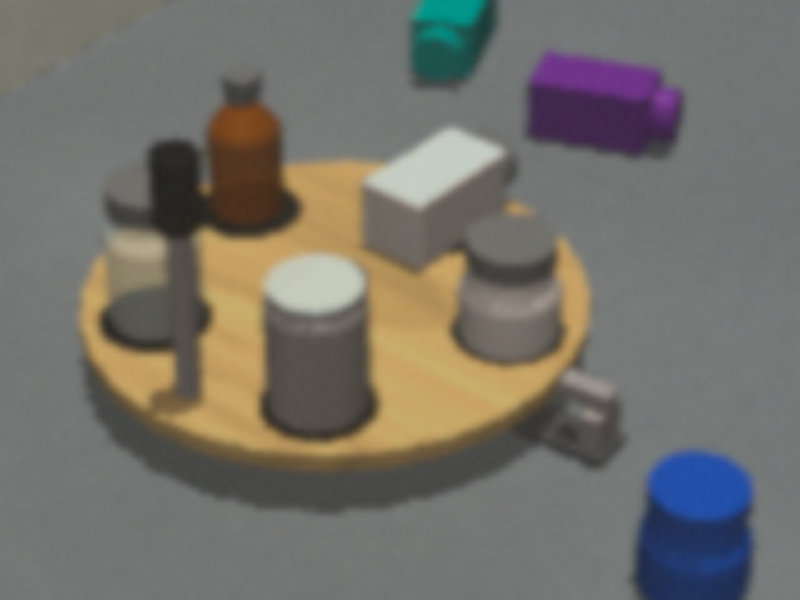

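```bash
cat > fit.py <<'E'
from h import *
S=[np.load("scene.npz"),np.load("side.npz")]
def circ(P):
    A=np.c_[2*P,np.ones(len(P))]; x=np.linalg.lstsq(A,(P**2).sum(1),rcond=None)[0]
    return x[:2],np.sqrt(x[2]+x[0]**2+x[1]**2)
for f in S:
    W=cloud(f).reshape(-1,3); C=f["color"].reshape(-1,3).astype(int)
    ok=~np.isnan(W[:,0]); W=W[ok];C=C[ok]
    m=(abs(W[:,2]-.0365)<.003)&(np.hypot(W[:,0]-.6,W[:,1]-.08)<.18)&(C[:,0]-C[:,2]>60)
    D=W[m][:,:2]; 
    c=D.mean(0)
    for it in range(5):
        r=np.hypot(*(D-c).T);a=np.arctan2(*(D-c).T[::-1])
        b=np.floor(a/ (2*np.pi/72)).astype(int)
        R=np.array([D[b==k][np.argmax(r[b==k])] for k in set(b) if r[b==k].max()>.132])
        c,rad=circ(R)
    # robust
    from scipy.optimize import least_squares
    s=least_squares(lambda x:np.hypot(*(R-x).T)-.139,c,loss="soft_l1",f_scale=.002)
    print("disc",c,rad,s.x,np.median(W[m][:,2]))
    c=s.x
    for n,lo,hi,rr in [("top",.070,.088,.15)]:
        # jar top face: white, near
        m=(W[:,2]>.074)&(W[:,2]<.088)&(np.hypot(W[:,0]-.585,W[:,1]+.015)<.06)&(C.min(1)>170)
        P=W[m]; 
        rect=cv2.minAreaRect((P[:,:2]*1000).astype(np.float32))
        print("jartop",len(P),np.median(P[:,2]),rect)
    # rounds by depth: handle points z>.14
    m=(W[:,2]>.138)&(W[:,2]<.19)&(np.hypot(*(W[:,:2]-c).T)<.16)
    print("handle",W[m].mean(0),W[m].min(0),W[m].max(0))
    for n,zt in [("tin",.111),("clear",.121),("squat",.098),("amber",.126)]:
        m=(abs(W[:,2]-zt)<.004)&(np.hypot(*(W[:,:2]-c).T)<.135)
        P=W[m]
        # clusters via angle
        import collections
        lab=np.round(P[:,:2]/.01).astype(int)
        img=np.zeros((60,60),np.uint8); ij=np.floor((P[:,:2]-c)/.005).astype(int)+30; img[ij[:,0],ij[:,1]]=255
        k,l,st,ce=cv2.connectedComponentsWithStats(img)
        for q in range(1,k):
            p=P[l[ij[:,0],ij[:,1]]==q]
            if len(p)>15: print(n,len(p),p.mean(0),np.ptp(p,axis=0), np.hypot(*(p.mean(0)[:2]-c)), np.degrees(np.arctan2(*(p.mean(0)[:2]-c)[::-1])))
    m=(W[:,2]>.012)&(W[:,2]<.05)&(np.hypot(W[:,0]-.435,W[:,1]-.065)<.035)&(np.hypot(*(W[:,:2]-c).T)>.15)
    P=W[m]; print("pointer",len(P)); 
    if len(P): 
        top=P[P[:,2]>.036]; print(P.min(0),P.max(0),top.mean(0) if len(top) else 0, np.hypot(*(top.mean(0)[:2]-c)),np.degrees(np.arctan2(*(top.mean(0)[:2]-c)[::-1])))
E
python3 fit.py
```

```text
disc [0.5947 0.0658] 0.1377064898684681 [0.5938 0.066 ] 0.037385030872521985
jartop 370 0.08129215076969959 ((585.294189453125, -17.20458221435547), (79.058837890625, 45.03084182739258), 84.62855529785156)
handle [0.6074 0.1774 0.1653] [0.5875 0.1671 0.138 ] [0.615  0.1924 0.1835]
tin 174 [0.5426 0.1493 0.1124] [0.049  0.0482 0.0074] 0.0977902194253202 121.57904254055472
tin 53 [0.6733 0.1318 0.1112] [0.029  0.0405 0.0073] 0.1031784593625227 39.66564672663251
tin 25 [0.6933 0.026  0.1106] [0.0126 0.0183 0.0073] 0.10721184687996987 -21.86166404152314
clear 17 [0.6041 0.1786 0.1208] [0.0089 0.013  0.0072] 0.11306757268224041 84.77058667730579
clear 225 [0.6605 0.1386 0.1218] [0.0454 0.0457 0.0074] 0.09853640860165867 47.45960746552745
clear 31 [0.6932 0.0244 0.1207] [0.0133 0.0181 0.0072] 0.1077131792280489 -22.7210317757072
squat 174 [0.497  0.0433 0.0991] [0.0512 0.0478 0.0072] 0.09942620089060568 -166.8219813022812
squat 59 [0.5586 0.1447 0.0984] [0.0341 0.0511 0.0079] 0.08628144758459194 114.09861941997123
squat 78 [0.6718 0.1334 0.0978] [0.0361 0.0451 0.0076] 0.10311155736411688 4
[... 1228 characters left out ...]
-168.7236407462303
squat 67 [0.5275 0.1662 0.0985] [0.0452 0.0491 0.0079] 0.11718835030951802 123.02105105612652
squat 16 [0.5964 0.1848 0.0976] [0.0099 0.0126 0.0075] 0.11696896662944714 87.53966999659472
squat 37 [0.6527 0.1591 0.0978] [0.0395 0.0133 0.0074] 0.1098665578067721 56.07047423949424
squat 51 [0.6786 0.0359 0.0982] [0.0301 0.0349 0.0074] 0.09288424403790557 -20.166011887788503
amber 29 [0.6618 0.1486 0.1228] [0.0263 0.0373 0.0019] 0.10704853135259047 48.868157380383856
amber 33 [0.6844 0.0305 0.1259] [0.0201 0.0204 0.0066] 0.10022609679161361 -21.92912260700747
pointer 114
[0.4165 0.0541 0.0123] [0.4408 0.0793 0.0447] [0.4277 0.0662 0.0412] 0.1636398410104908 -179.40205251380155
```

Call:
apply_moves:
  moves:
    - [1, 0, 0, 0, -0.1135]
    - [1, 0, 0, 0, -0.1135]
    - [1, 0, 0, 0, -0.1135]
    - [1, 0, 0, 0, -0.1135]
    - [1, 0, 0, 0, -0.1135]
    - [1, 0, 0, 0, -0.1135]
    - [1, 0, 0, 0, -0.1135]
    - [1, 0, 0, 0, -0.1135]
    - [1, 0, 0, 0, -0.1135]

```text
t: 2.0
eef_pos: [0.2983, -0.6055, 0.2265]
ee_rot: [3.142, -0.0, -1.657]
force: [-0.2, -0.4, -0.2]
width: 0.0878
```

Call:
apply_moves:
  moves:
    - [1, -0.029, -0.0115, 0, 0]
    - [1, -0.029, -0.0115, 0, 0]
    - [1, -0.029, -0.0115, 0, 0]
    - [1, -0.029, -0.0115, 0, 0]
    - [1, -0.029, -0.0115, 0, 0]
    - [1, -0.029, -0.0115, 0, 0]
    - [1, -0.029, -0.0115, 0, 0]
    - [1, -0.029, -0.0115, 0, 0]
    - [1, -0.029, -0.0115, 0, 0]
    - [1, -0.029, -0.0115, 0, 0]

```text
t: 2.83
eef_pos: [0.4398, -0.3258, 0.2268]
ee_rot: [-3.141, -0.0, -1.662]
force: [0.4, -0.7, -0.3]
width: 0.0877
```

Call:
apply_moves:
  moves:
    - [1, -0.029, -0.0115, 0, 0]
    - [1, -0.029, -0.0115, 0, 0]
    - [1, -0.029, -0.0115, 0, 0]
    - [1, -0.029, -0.0115, 0, 0]
    - [1, -0.029, -0.0115, 0, 0]
    - [1, -0.029, -0.0115, 0, 0]
    - [1, -0.029, -0.0115, 0, 0]
    - [1, -0.029, -0.0115, 0, 0]
    - [1, -0.029, -0.0115, 0, 0]
    - [1, 0, 0, 0, 0]
    - [1, 0, 0, 0, 0]

```text
t: 3.75
eef_pos: [0.5667, -0.0753, 0.2263]
ee_rot: [3.141, -0.0, -1.66]
force: [-0.8, 0.0, -0.1]
width: 0.0876
```

Run:
```python
from h import *
s=arm.get_state();print(s["t"],s["eef_pos"],s["ee_rot"],s["force"],s["q"])
f=eyes.grab_frame("wrist");save(f,"w2",None,1.5);np.savez("wrist.npz",**f);print(f["extrinsics"])
f=eyes.grab_frame("scene");save(f,"s2",(180,100,380,300),3)
```

```text
3.75 [ 0.5667 -0.0753  0.2263] [ 3.1412 -0.0001 -1.6598] [-0.8025  0.0452 -0.1279] [ 0.21    0.1902 -0.2208 -0.     -1.1602 -0.299 ]
[[-0.996  -0.0853 -0.026   0.5588]
 [ 0.0891 -0.9482 -0.305  -0.1571]
 [ 0.0013 -0.3061  0.952   0.3831]
 [ 0.      0.      0.      1.    ]]
```

View pics/w2.png

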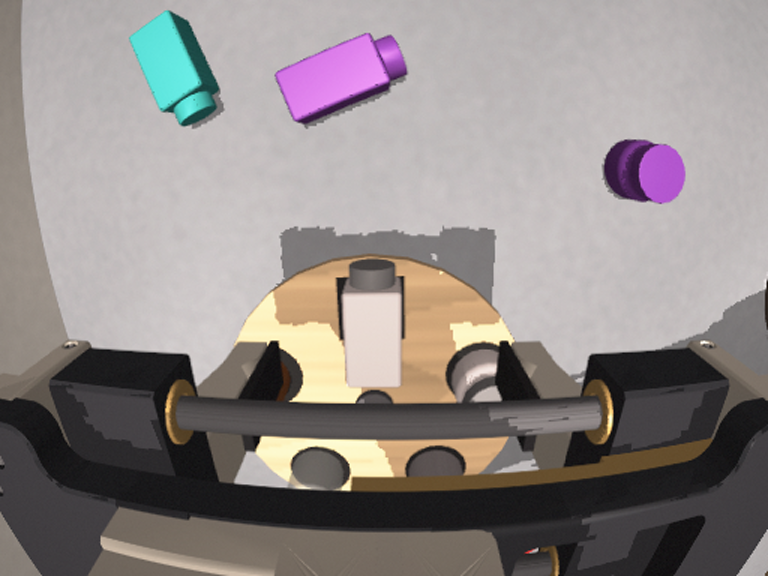

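View pics/s2.png

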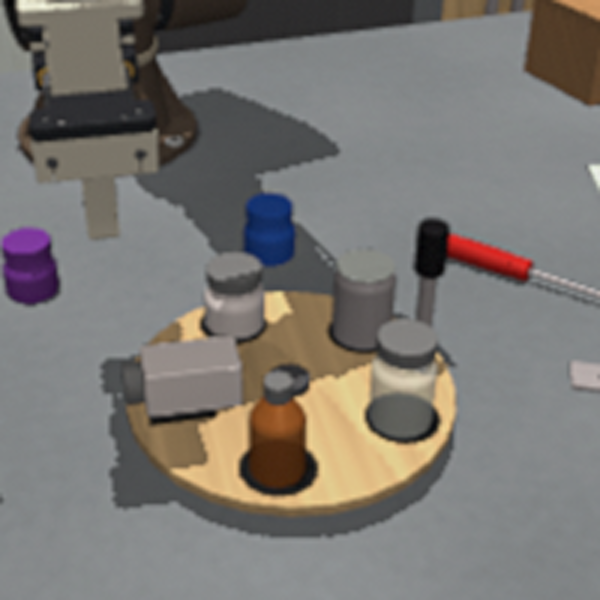

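```bash
cat >> h.py <<'E'
def fray(f,u,v):
    K=f["camera_matrix"]; a=(np.asarray(u,float)-K[0,2])/K[0,0]; b=(np.asarray(v,float)-K[1,2])/K[1,1]
    th=np.hypot(a,b)+1e-12; t=np.tan(th)/th
    return np.stack([a*t,-b*t,-np.ones_like(a)],-1)   # z-normalised
def fcloud(f):
    z=f["z_map"]; v,u=np.mgrid[0:z.shape[0],0:z.shape[1]]
    T=f["extrinsics"]; W=(fray(f,u,v)*z[...,None])@T[:3,:3].T+T[:3,3]; W[z<=0]=np.nan
    return W
def fproj(f,p):
    K=f["camera_matrix"];T=f["extrinsics"]
    c=(np.atleast_2d(p)-T[:3,3])@T[:3,:3]
    r=np.hypot(c[:,0],c[:,1])+1e-12; th=np.arctan2(r,-c[:,2])
    return np.stack([K[0,0]*th*c[:,0]/r+K[0,2],K[1,1]*th*-c[:,1]/r+K[1,2]],-1)
E
python3 - <<'E'
from h import *
f=dict(np.load("wrist.npz"));W=fcloud(f)
s=np.load("scene.npz");print(proj(s,[.5667,-.0753,.2263]))
P=W.reshape(-1,3);P=P[~np.isnan(P[:,0])]
m=(P[:,2]>.074)&(P[:,2]<.09)&(np.hypot(P[:,0]-.585,P[:,1]+.015)<.062)
Q=P[m]; print(len(Q),np.median(Q[:,2]),cv2.minAreaRect((Q[:,:2]*1000).astype(np.float32)),Q.min(0),Q.max(0))
# dark pad pixels: print positions
C=f["color"].astype(int)
mm=(C.max(2)<70)&(abs(W[...,2]-.038)<.006)&(abs(W[...,0]-.585)<.05)&(W[...,1]<.02)
Q=W[mm];v,u=np.where(mm);print(len(Q),Q.min(0),Q.max(0),np.median(Q[:,2]),cv2.minAreaRect((Q[:,:2]*1000).astype(np.float32)))
for n in ["disc","jar_center","hub","seat","squat_jar_mid","amber_bottle_mid"]:
    try:
        g=eyes.grab_frame("wrist") if n=="disc" else g
        for o in outline_of(n,g): 
            p=fcloud(g)[o["region"]];p=p[~np.isnan(p[:,0])];print(n,o["score"],o["extent"],np.median(p,0))
    except Exception as e: print(e)
# disc boundary
m=(abs(P[:,2]-.0365)<.004)&(np.hypot(P[:,0]-.592,P[:,1]-.067)<.16)
D=P[m][:,:2];c=np.array([.592,.067])
from scipy.optimize import least_squares
for i in range(5):
    r=np.hypot(*(D-c).T);a=np.arctan2(*(D-c).T[::-1]);b=np.floor(a/(2*np.pi/72)).astype(int)
    R=np.array([D[b==k][np.argmax(r[b==k])] for k in set(b) if r[b==k].max()>.132]);
    q=least_squares(lambda x:np.hypot(*(R-x[:2]).T)-x[2],[*c,.14],loss="soft_l1",f_scale=.001);c=q.x[:2]
print(q.x,len(R))
E
```

```text
[[212.8381 166.4749]]
2484 0.0784653726818185 ((583.6995849609375, -23.584686279296875), (95.52740478515625, 42.427490234375), 85.36015319824219) [ 0.5601 -0.0711  0.074 ] [0.6078 0.0245 0.081 ]
203 [ 0.5551 -0.2064  0.032 ] [0.6242 0.0003 0.0414] 0.03525579080350222 ((590.5792846679688, -103.40248107910156), (206.7592315673828, 68.9249267578125), 89.41987609863281)
disc 0.8 [158.1, 168.8, 340.1, 326.5] [0.5884 0.0087 0.0347]
jar_center 0.98 [85.0, 8.4, 145.1, 84.8] [ 0.7242 -0.2484  0.0416]
jar_center 0.94 [184.7, 25.6, 270.1, 83.4] [ 0.5897 -0.2167  0.0422]
jar_center 0.83 [228.2, 174.0, 270.1, 257.7] [ 0.5821 -0.0301  0.0782]
jar_center 0.28 [157.9, 173.5, 341.8, 327.5] [0.5881 0.0091 0.0347]
seat 0.7 [160.8, 172.6, 339.3, 327.5] [0.5888 0.0089 0.0347]
squat_jar_mid 0.93 [298.4, 236.7, 333.1, 268.6] [0.5046 0.0241 0.0701]
squat_jar_mid 0.58 [402.4, 95.1, 454.8, 134.6] [ 0.3501 -0.1317  0.0595]
amber_bottle_mid 0.6 [184.0, 246.4, 191.6, 266.2] [0.6646 0.028  0.0549]
[0.5916 0.0671 0.1391] 37
```

Run:
```python
from h import *
from scipy.optimize import least_squares
for n in ["scene","side"]:
    W=cloud(dict(np.load(n+".npz"))).reshape(-1,3);W=W[~np.isnan(W[:,0])]
    P=W[(W[:,2]>.14)&(W[:,2]<.178)&(np.hypot(W[:,0]-.6,W[:,1]-.18)<.03)][:,:2]
    q=least_squares(lambda x:np.hypot(*(P-x).T)-.013,[.6,.18],loss="soft_l1",f_scale=.001)
    print(n,q.x,len(P),np.degrees(np.arctan2(q.x[1]-.0671,q.x[0]-.5916)),np.hypot(q.x[1]-.0671,q.x[0]-.5916))
f=dict(np.load("wrist.npz"));W=fcloud(f)
save(f,"w2z",(200,150,300,250),7)
C=f["color"].astype(int)
mm=(C.max(2)<60)&(abs(W[...,2]-.038)<.006)&(abs(W[...,0]-.585)<.04)&(W[...,1]<.02)&(W[...,1]>-.08)
k,l,st,ce=cv2.connectedComponentsWithStats(mm.astype(np.uint8))
for i in range(1,k):
    Q=W[l==i]
    if len(Q)>8: print(len(Q),st[i],Q.min(0),Q.max(0),Q.mean(0))
```

```text
scene [0.5996 0.1809] 145 85.9796974989876 0.11412576233398185
side [0.6006 0.1806] 148 85.48758809158237 0.113894860626325
98 [225 185   6  41  98] [ 0.603  -0.0566  0.0335] [ 0.6136 -0.0025  0.0365] [ 0.6096 -0.0373  0.0351]
44 [267 184   2  41  44] [ 0.5566 -0.0531  0.0345] [0.5608 0.0003 0.0371] [ 0.5587 -0.0285  0.0355]
```

View pics/w2z.png

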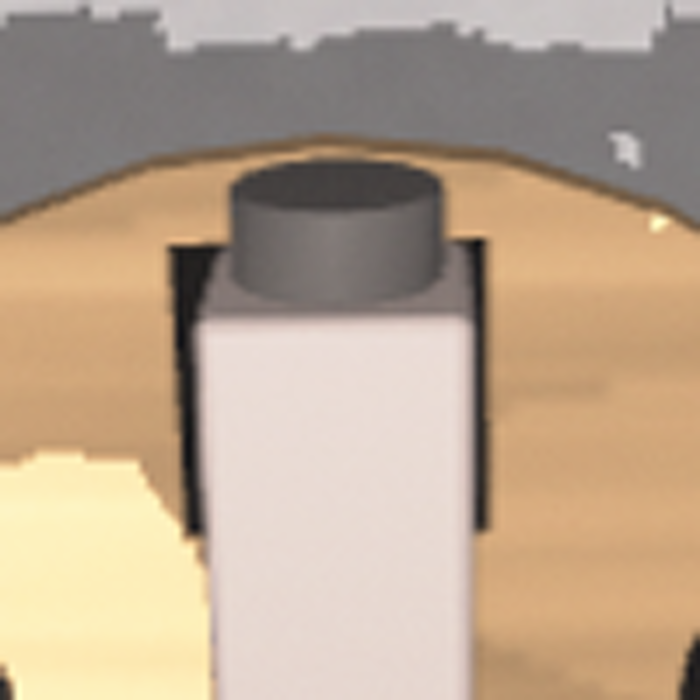

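Call:
apply_moves:
  moves:
    - [1, -0.014, -0.006, 0, -0.008]
    - [1, -0.014, -0.006, 0.01, 0]
    - [1, 0, 0, 0.018, 0]
    - [1, 0, 0, 0.02, 0]
    - [1, 0, 0, 0.02, 0]
    - [1, 0, 0, 0.02, 0]
    - [1, 0, 0, 0.02, 0]
    - [1, 0, 0, 0.015, 0]
    - [1, 0, 0, 0.012, 0]
    - [1, 0, 0, 0, 0]
    - [1, 0, 0, 0, 0]
  newtons: 4

```text
t: 5.12
eef_pos: [0.5804, -0.0494, 0.0905]
ee_rot: [3.14, -0.001, -1.654]
force: [0.8, -0.5, 1.1]
width: 0.0877
```

Call:
apply_moves:
  moves:
    - [1, -0.001, -0.001, 0.01, 0]
    - [1, 0, 0, 0.012, 0]
    - [1, 0, 0, 0.012, 0]
    - [1, 0, 0, 0.01, 0]
    - [1, 0, 0, 0.004, 0]
    - [1, 0, 0, 0, 0]

```text
t: 5.62
eef_pos: [0.5814, -0.049, 0.0427]
ee_rot: [3.14, -0.0, -1.654]
force: [0.3, 0.2, -0.2]
width: 0.0878
```

Run:
```python
from h import *
s=arm.get_state();print(s["t"],s["eef_pos"],s["ee_rot"],s["force"],s["q"])
f=eyes.grab_frame("wrist");save(f,"w3",None,1.5)
f=eyes.grab_frame("scene");save(f,"s3",(180,130,380,280),4)
```

```text
5.6167 [ 0.5814 -0.049   0.0427] [ 3.1404 -0.0003 -1.6543] [ 0.3119  0.1833 -0.1549] [ 0.2509  0.3922 -0.4121 -0.0001 -0.7677 -0.3344]
```

View pics/w3.png

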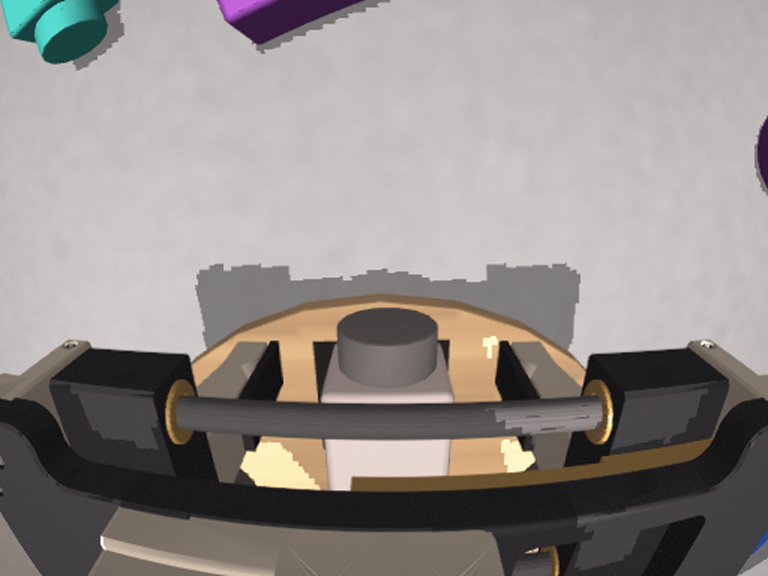

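View pics/s3.png

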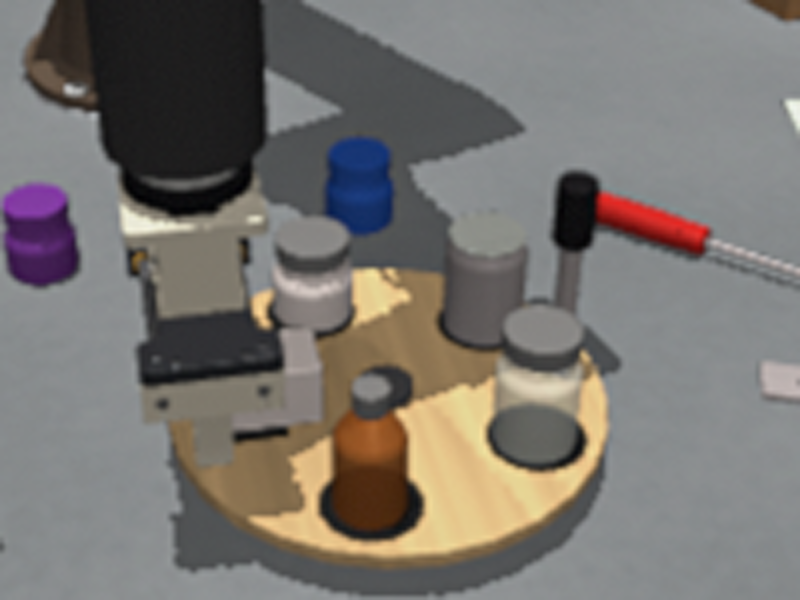

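Call:
apply_moves:
  moves:
    - [-1, 0, 0, 0, 0]
    - [-1, 0, 0, 0, 0]
    - [-1, 0, 0, 0, 0]
    - [-1, 0, 0, 0, 0]
    - [-1, 0, 0, 0, 0]
    - [-1, 0, 0, 0, 0]
    - [-1, 0, 0, 0, 0]
    - [-1, 0, 0, 0, 0]
  newtons: 4

```text
t: 6.38
eef_pos: [0.5817, -0.049, 0.0436]
ee_rot: [-3.142, -0.0, -1.654]
force: [-0.3, 0.2, 0.5]
width: 0.044
```

Call:
apply_moves:
  moves:
    - [-1, 0, 0, -0.005, 0]
    - [-1, 0, 0, -0.008, 0]
    - [-1, 0, 0, -0.008, 0]
    - [-1, 0, 0, -0.008, 0]
    - [-1, 0, 0, -0.008, 0]
    - [-1, 0, 0, -0.005, 0]
    - [-1, 0, 0, 0, 0]
    - [-1, 0, 0, 0, 0]

```text
t: 7.05
eef_pos: [0.5819, -0.0489, 0.086]
ee_rot: [-3.141, 0.0, -1.654]
force: [-1.0, -0.8, -2.3]
width: 0.044
```

Run:
```python
from h import *
s=arm.get_state();print(s["t"],s["eef_pos"],s["ee_rot"],s["force"],s["width"])
f=eyes.grab_frame("side");save(f,"d4",(160,120,320,280),5)
f=eyes.grab_frame("scene");save(f,"s4",(180,130,380,280),4)
```

```text
7.05 [ 0.5819 -0.0489  0.086 ] [-3.1407  0.0004 -1.6544] [-0.9544 -0.8479 -2.3052] 0.04397111997553527
```

View pics/d4.png

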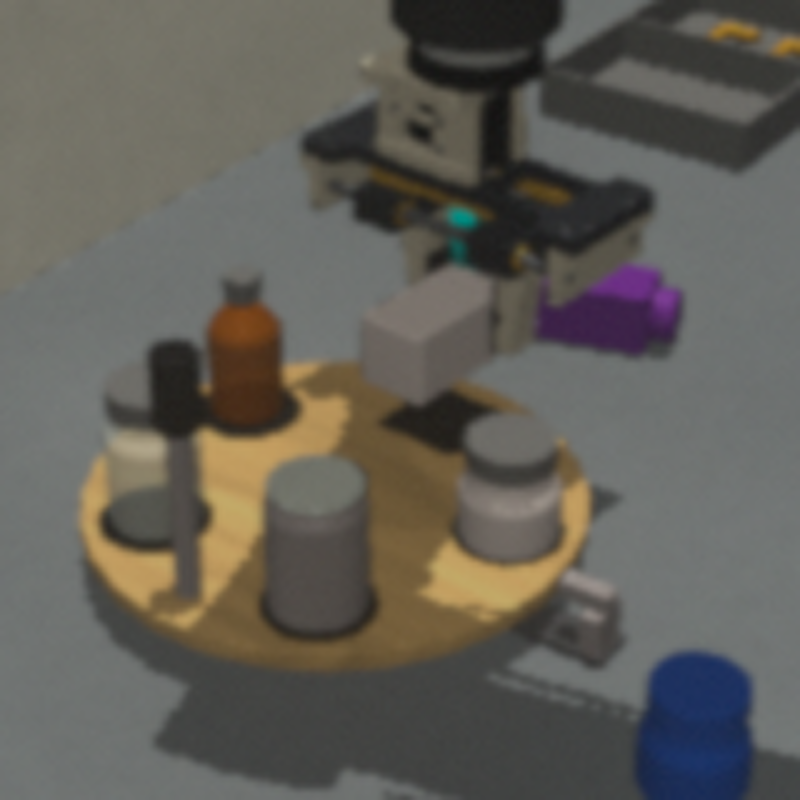

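View pics/s4.png

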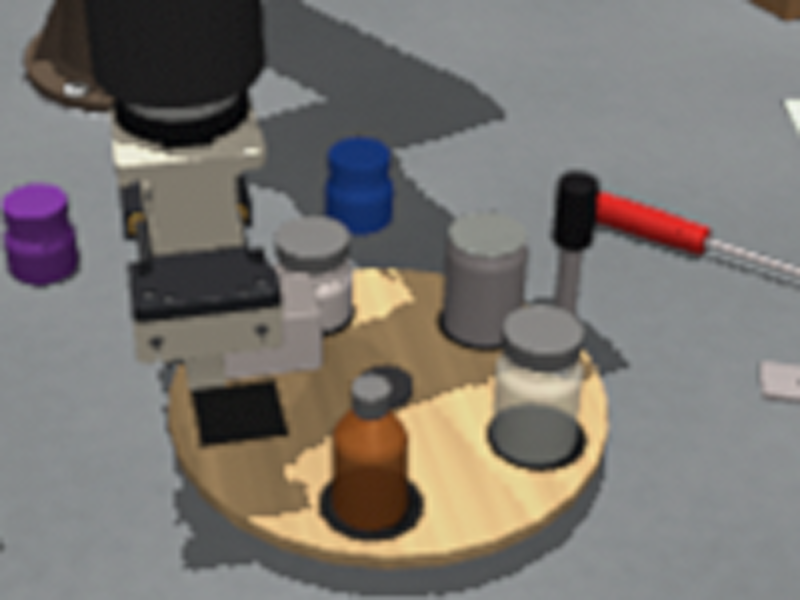

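Call:
apply_moves:
  moves:
    - [-1, 0, 0, 0, 0]
    - [-1, 0, 0, 0, 0]
    - [-1, 0, 0, 0, 0]
    - [-1, 0, 0, -0.03, 0]
    - [-1, 0, 0, 0, 0]
    - [-1, 0, 0, 0, 0]
  newtons: 3

```text
t: 7.65
eef_pos: [0.5829, -0.0488, 0.117]
ee_rot: [-3.139, 0.001, -1.654]
force: [0.5, -0.2, -2.0]
width: 0.0439
```

```bash
cat > look.py <<'E'
import sys
from h import *
k=sys.argv[1]
s=arm.get_state();print(s["t"],s["eef_pos"],s["ee_rot"],s["force"],s["width"])
a=eyes.grab_frame("side");b=eyes.grab_frame("scene")
A=cv2.resize(a["color"][140:260,160:300],None,fx=3,fy=3,interpolation=cv2.INTER_CUBIC)
B=cv2.resize(b["color"][150:270,200:340],None,fx=3,fy=3,interpolation=cv2.INTER_CUBIC)
cv2.imwrite(f"pics/{k}.png",cv2.cvtColor(np.hstack([A[:,:400],B[:,:400]]),cv2.COLOR_RGB2BGR))
np.savez("side_l.npz",**a);np.savez("scene_l.npz",**b)
E
python3 look.py l5
```

```text
7.65 [ 0.5829 -0.0488  0.117 ] [-3.1386  0.0007 -1.654 ] [ 0.5409 -0.2057 -1.9947] 0.043851339012000015
```

View pics/l5.png

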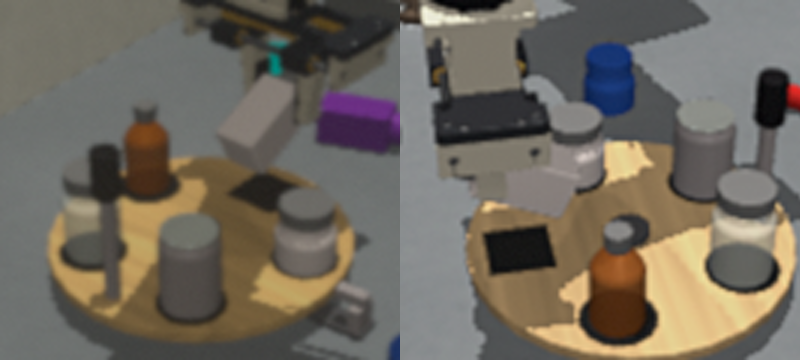

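Call:
apply_moves:
  moves:
    - [-1, 0, 0, -0.03, 0]
    - [-1, 0, 0, 0, 0]
    - [-1, 0, 0, 0, 0]
    - [-1, 0, 0, 0.03, 0]
    - [-1, 0, 0, 0, 0]
    - [-1, 0, 0, 0, 0]

```text
t: 8.25
eef_pos: [0.5796, -0.0494, 0.1134]
ee_rot: [3.136, -0.001, -1.655]
force: [0.9, 0.6, -0.8]
width: 0.0441
```

```bash
python3 look.py l6
```

```text
8.25 [ 0.5796 -0.0494  0.1134] [ 3.1362 -0.0014 -1.6547] [ 0.8997  0.6464 -0.8046] 0.044061604524925226
```

View pics/l6.png

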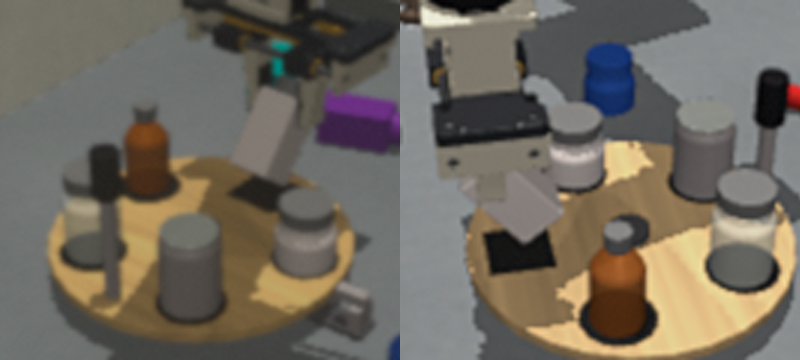

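Now about 45–50°; the jar keeps ratcheting upright. Continue with two more shakes.

Call:
apply_moves:
  moves:
    - [-1, 0, 0, -0.03, 0]
    - [-1, 0, 0, 0, 0]
    - [-1, 0, 0, 0, 0]
    - [-1, 0, 0, 0.03, 0]
    - [-1, 0, 0, 0, 0]
    - [-1, 0, 0, 0, 0]
    - [-1, 0, 0, -0.03, 0]
    - [-1, 0, 0, 0, 0]
    - [-1, 0, 0, 0, 0]

```text
t: 9.1
eef_pos: [0.5833, -0.0489, 0.1483]
ee_rot: [-3.137, 0.001, -1.654]
force: [-0.4, -0.7, -1.8]
width: 0.0444
```

```bash
python3 look.py l7
```

```text
9.1 [ 0.5833 -0.0489  0.1483] [-3.1374  0.0007 -1.6538] [-0.4393 -0.7432 -1.8346] 0.04436723877033505
```

View pics/l7.png

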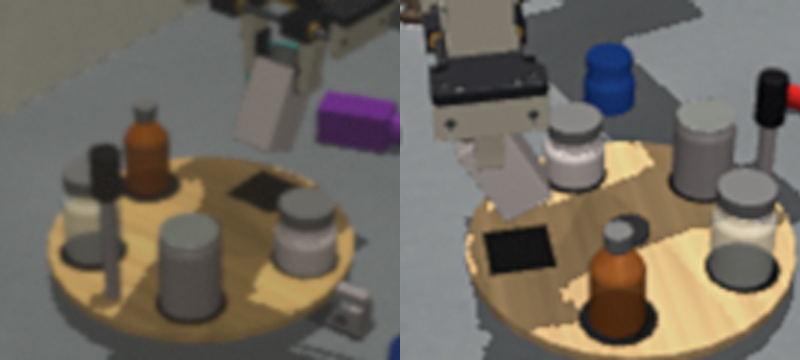

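Call:
apply_moves:
  moves:
    - [-1, 0, 0, 0.03, 0]
    - [-1, 0, 0, 0, 0]
    - [-1, 0, 0, 0, 0]
    - [-1, 0, 0, -0.035, 0]
    - [-1, 0, 0, 0, 0]
    - [-1, 0, 0, 0, 0]
    - [-1, 0, 0, 0.035, 0]
    - [-1, 0, 0, 0, 0]
    - [-1, 0, 0, 0, 0]
    - [-1, 0, 0, -0.035, 0]
    - [-1, 0, 0, 0, 0]
    - [-1, 0, 0, 0, 0]

```text
t: 10.2
eef_pos: [0.5837, -0.0489, 0.154]
ee_rot: [-3.137, 0.001, -1.654]
force: [0.2, -0.4, -2.0]
width: 0.0439
```

```bash
python3 look.py l8
```

```text
10.2 [ 0.5837 -0.0489  0.154 ] [-3.1366  0.0007 -1.6537] [ 0.1561 -0.4215 -1.9579] 0.043880340856412
```

View pics/l8.png

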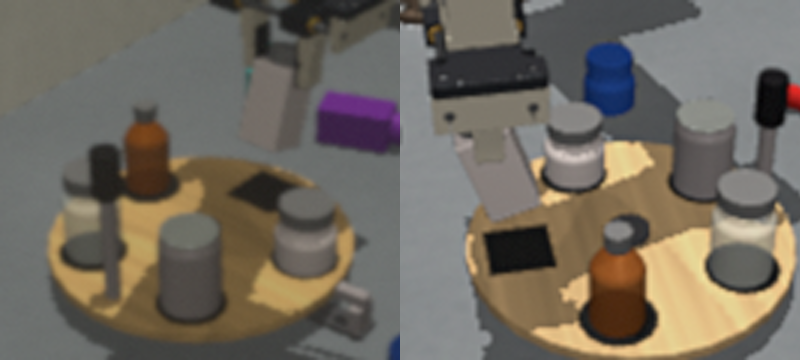

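```bash
cat > tilt.py <<'E'
from h import *
s=arm.get_state();p=s["eef_pos"];g=p+[0,0,.019]
f=dict(np.load("side_l.npz"));W=cloud(f)
m=(abs(W[...,0]-p[0])<.03)&(W[...,1]>p[1]-.0)&(W[...,1]<p[1]+.09)&(W[...,2]>.045)&(W[...,2]<g[2]+.05)
Q=W[m]
import random
rng=np.random.default_rng(0);best=None
for _ in range(400):
    a=Q[rng.choice(len(Q),3,False)];n=np.cross(a[1]-a[0],a[2]-a[0]);
    if np.linalg.norm(n)<1e-9: continue
    n/=np.linalg.norm(n);d=abs((Q-a[0])@n)<.002
    if abs(n[1])>.3 and (best is None or d.sum()>best.sum()): best=d
I=Q[best];c=I.mean(0);n=np.linalg.svd(I-c,full_matrices=False)[2][2];n*=np.sign(n[1])
print(len(Q),len(I),"normal",n,"elev of axis",90+np.degrees(np.arcsin(-n[2])) if n[2]<0 else 90-np.degrees(np.arcsin(n[2])),"n angle",np.degrees(np.arctan2(n[1],n[0])))
# axis dir within plane (up)
u=np.array([0,0,1.])-n*n[2];u/=np.linalg.norm(u)
t=(I-g)@u; print("extent along axis rel grasp",np.percentile(t,[1,50,99]),"face offset from grasp",(c-g)@n, "lowest z",Q[:,2].min())
E
python3 tilt.py
```

```text
657 284 normal [0.0687 0.9519 0.2986] elev of axis 72.6267301831473 n angle 85.87142512824674
extent along axis rel grasp [-0.0795 -0.0363  0.0282] face offset from grasp 0.01623578864214026 lowest z 0.09081214013923944
```

```bash
cat > pad.py <<'E'
from h import *
for n in ["scene_l","side_l"]:
    f=dict(np.load(n+".npz"));W=cloud(f);C=f["color"].astype(int)
    m=(C.max(2)<55)&(abs(W[...,2]-.037)<.006)&(np.hypot(W[...,0]-.585,W[...,1]+.028)<.045)
    k,l,st,ce=cv2.connectedComponentsWithStats(m.astype(np.uint8));i=1+np.argmax(st[1:,4]);Q=W[l==i]
    r=cv2.minAreaRect((Q[:,:2]*1000).astype(np.float32))
    print(n,len(Q),st[i],r,Q.mean(0))
E
python3 pad.py
```

```text
scene_l 282 [228 226  24  15 282] ((587.1658325195312, -27.85407066345215), (52.63212966918945, 54.36103820800781), 85.86725616455078) [ 0.5882 -0.0279  0.0381]
side_l 137 [237 198  20  12 137] ((586.1700439453125, -28.309642791748047), (50.326473236083984, 51.813846588134766), 85.88705444335938) [ 0.5895 -0.0263  0.0373]
```

Call:
apply_moves:
  moves:
    - [-1, 0.0035, 0, 0.003, 0]
    - [-1, 0, 0, 0.006, 0]
    - [-1, 0, 0, 0.009, 0]
    - [-1, 0, 0, 0.009, 0]
    - [-1, 0, 0, 0.008, 0]
    - [-1, 0, 0, 0.006, 0]
    - [-1, 0, 0, 0.004, 0]
    - [-1, 0, 0, 0.002, 0]
    - [-1, 0, 0, 0, 0]
    - [-1, 0, 0, 0, 0]

```text
t: 11.13
eef_pos: [0.5814, -0.0524, 0.1036]
ee_rot: [3.142, 0.0, -1.654]
force: [0.3, 0.2, -1.2]
width: 0.0441
```

```bash
python3 look.py l9; python3 tilt.py
```

```text
11.1333 [ 0.5814 -0.0524  0.1036] [ 3.1416  0.0001 -1.6544] [ 0.3484  0.1944 -1.1712] 0.04409245762938359
626 270 normal [0.1073 0.952  0.2866] elev of axis 73.34637143648186 n angle 83.56987830733307
extent along axis rel grasp [-0.0796 -0.0379  0.0286] face offset from grasp 0.01677671471579867 lowest z 0.04594835058070201
```

View pics/l9.png

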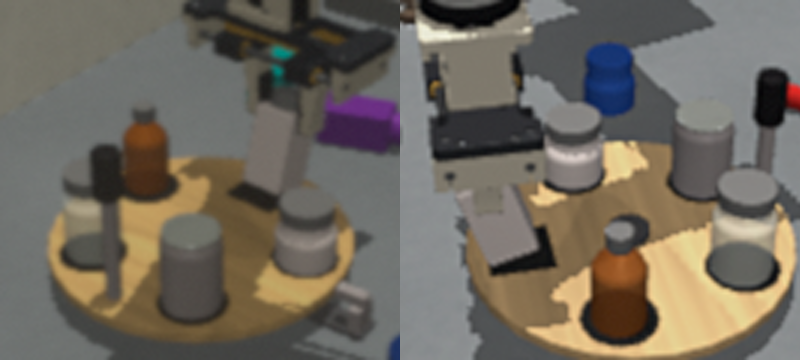

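Call:
apply_moves:
  moves:
    - [-1, 0, -0.0015, 0.002, 0]
    - [-1, 0, 0, 0.001, 0]
    - [-1, 0, 0, 0.001, 0]
    - [-1, 0, 0, 0.001, 0]
    - [-1, 0, 0, 0, 0]

```text
t: 11.65
eef_pos: [0.5834, -0.0526, 0.0988]
ee_rot: [-3.141, 0.0, -1.654]
force: [0.2, -0.0, 3.3]
width: 0.0439
```

Call:
apply_moves:
  moves:
    - [-1, -0.002, 0, 0, 0]
    - [-1, -0.003, 0, 0, 0]
    - [-1, -0.003, 0, 0, 0]
    - [-1, -0.003, 0, 0, 0]
    - [-1, -0.003, 0, 0.0005, 0]
    - [-1, -0.003, 0, 0.0005, 0]
    - [-1, 0, 0, 0, 0]

```text
t: 12.23
eef_pos: [0.5841, -0.0351, 0.0971]
ee_rot: [3.141, -0.0, -1.654]
force: [-0.6, 0.2, -1.6]
width: 0.0438
```

```bash
python3 look.py l10; python3 tilt.py
```

```text
12.2333 [ 0.5841 -0.0351  0.0971] [ 3.1408 -0.0001 -1.6539] [-0.6414  0.204  -1.5786] 0.04381172616217547
572 223 normal [0.0978 0.9917 0.0832] elev of axis 85.22485068495826 n angle 84.36747712109278
extent along axis rel grasp [-0.0727 -0.0348  0.0024] face offset from grasp 0.020073153385380405 lowest z 0.04503825430115738
```

View pics/l10.png

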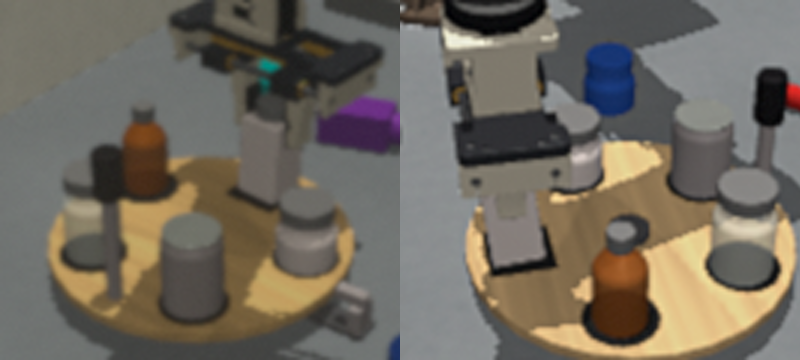

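Call:
apply_moves:
  moves:
    - [-1, -0.001, 0, 0.001, 0]
    - [-1, -0.002, 0, 0.001, 0]
    - [-1, -0.002, 0, 0.0005, 0]
    - [-1, -0.002, 0, 0.0005, 0]
    - [-1, 0, 0, 0.001, 0]
    - [-1, 0, 0, 0, 0]

```text
t: 12.83
eef_pos: [0.5853, -0.0287, 0.0938]
ee_rot: [-3.141, -0.0, -1.654]
force: [0.0, -1.0, 2.9]
width: 0.044
```

```bash
python3 look.py l11; python3 tilt.py
python3 - <<'E'
from h import *
f=eyes.grab_frame("wrist");save(f,"w11",None,1.5)
E
```

```text
12.8333 [ 0.5853 -0.0287  0.0938] [-3.1409 -0.0001 -1.654 ] [ 0.0035 -1.006   2.8757] 0.04404135933327375
535 221 normal [0.1117 0.9937 0.0127] elev of axis 89.2712287525242 n angle 83.58687039321222
extent along axis rel grasp [-0.067  -0.0304  0.0129] face offset from grasp 0.020003615590352204 lowest z 0.045384002108720845
```

View pics/l11.png

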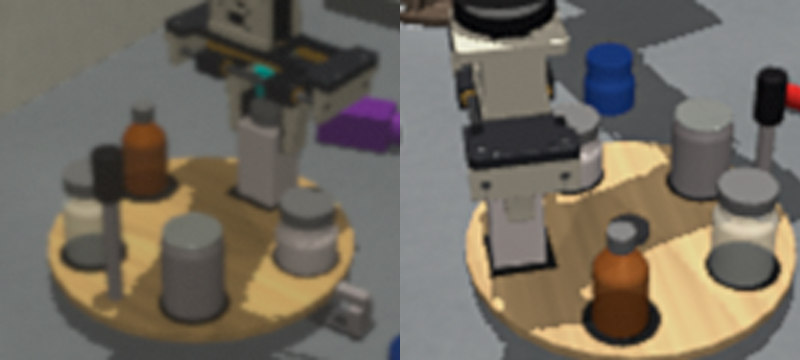

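View pics/w11.png

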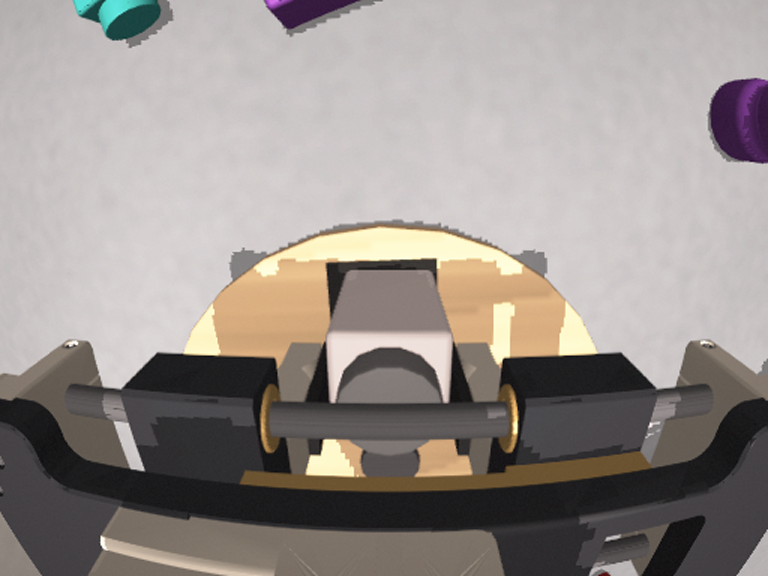

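Run:
```python
from h import *
f=eyes.grab_frame("wrist");save(f,"w11z",(205,160,305,240),8);np.savez("w11.npz",**f)
def gp(u,v,z=.0365):
    d=fray(f,np.array([u]),np.array([v]))[0]@f["extrinsics"][:3,:3].T;o=f["extrinsics"][:3,3];return o+d*(z-o[2])/d[2]
for u,v in [(328,261),(436,260),(328,318),(343,270),(431,270)]: print(u,v,gp(u/1.5,v/1.5))
```

```text
328 261 [ 0.6123 -0.0574  0.0365]
436 260 [ 0.5586 -0.0534  0.0365]
328 318 [ 0.6161 -0.027   0.0365]
343 270 [ 0.6053 -0.0521  0.0365]
431 270 [ 0.5614 -0.0484  0.0365]
```

View pics/w11z.png

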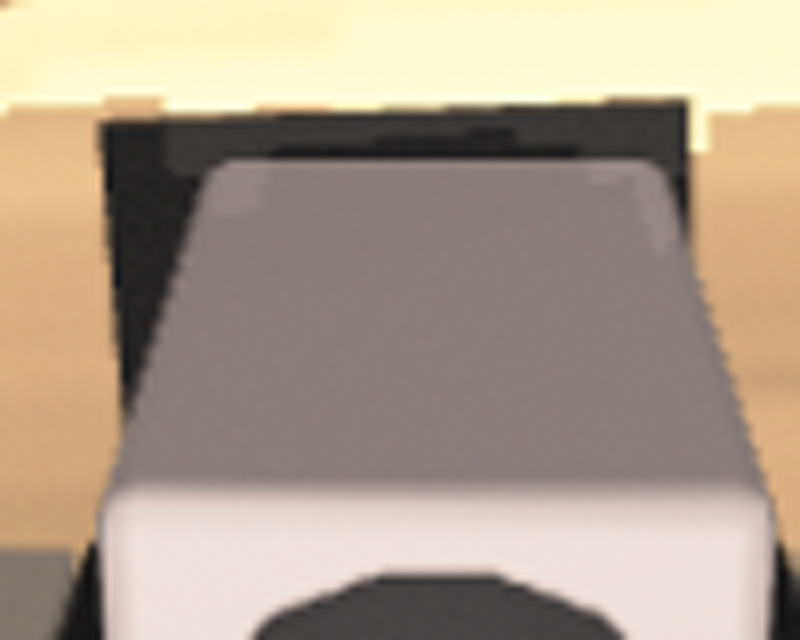

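Run:
```python
from h import *
f=dict(np.load("w11.npz"))
def gp(u,v,z=.0365):
    d=fray(f,np.array([u]),np.array([v]))[0]@f["extrinsics"][:3,:3].T;o=f["extrinsics"][:3,3];return o+d*(z-o[2])/d[2]
L=[gp(205.+a/8,160+b/8,z) for a,b,z in [(102,123,.0365),(690,100,.0365),(202,162,.0375),(675,159,.0375),(170,270,.0365)]]
print(np.array(L)); print((L[0]+L[1])/2,(L[2]+L[3])/2,np.linalg.norm(L[0]-L[1]),np.linalg.norm(L[2]-L[3]))
for a,b in [(0,1),(2,3)]:
    d=L[a]-L[b];print(np.degrees(np.arctan2(d[1],d[0])))
```

```text
[[ 0.6131 -0.0564  0.0365]
 [ 0.5581 -0.054   0.0365]
 [ 0.604  -0.0521  0.0375]
 [ 0.56   -0.0487  0.0375]
 [ 0.6084 -0.0414  0.0365]]
[ 0.5856 -0.0552  0.0365] [ 0.582  -0.0504  0.0375] 0.055001573693178776 0.04417031980454985
-2.518365984987654
-4.419271074717431
```

Call:
apply_moves:
  moves:
    - [-1, 0, 0, -0.002, 0]
    - [-1, 0, 0, -0.001, 0]
    - [-1, -0.0005, -0.002, 0, -0.009]
    - [-1, -0.0005, -0.0015, 0, 0]
    - [-1, 0, 0, 0, 0]

```text
t: 13.45
eef_pos: [0.5886, -0.0279, 0.0962]
ee_rot: [3.141, -0.0, -1.645]
force: [-0.3, 0.6, -1.2]
width: 0.044
```

```bash
cat > wz.py <<'E'
import sys
from h import *
s=arm.get_state();print(s["t"],s["eef_pos"],s["ee_rot"],s["force"],s["width"])
f=eyes.grab_frame("wrist");save(f,sys.argv[1],(205,160,305,240),8);np.savez("w11.npz",**f)
E
python3 wz.py w12
```

```text
13.45 [ 0.5886 -0.0279  0.0962] [ 3.1412 -0.0001 -1.6452] [-0.3349  0.5954 -1.1706] 0.04397340313941497
```

View pics/w12.png

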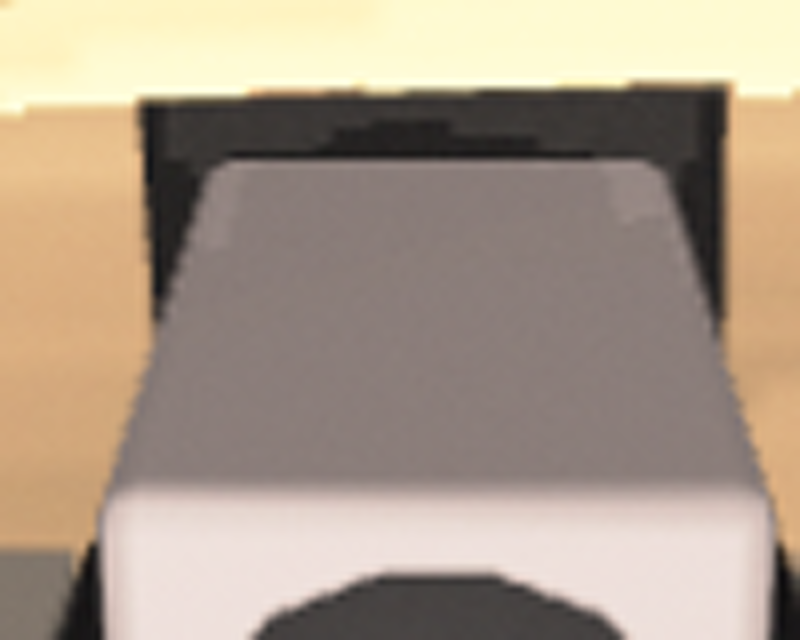

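Run:
```python
from h import *
f=dict(np.load("w11.npz"))
def gp(u,v,z=.0365):
    d=fray(f,np.array([u]),np.array([v]))[0]@f["extrinsics"][:3,:3].T;o=f["extrinsics"][:3,3];return o+d*(z-o[2])/d[2]
for zj in (.0375,.039,.0405):
    L=[gp(205.+a/8,160+b/8,z) for a,b,z in [(142,102,.0365),(726,87,.0365),(202,160,zj),(675,160,zj)]]
    print((L[0]+L[1])/2,(L[2]+L[3])/2,np.linalg.norm(L[0]-L[1]),np.linalg.norm(L[2]-L[3]))
    for a,b in [(0,1),(2,3)]:
        d=L[a]-L[b];print(np.degrees(np.arctan2(d[1],d[0])))
```

```text
[ 0.5856 -0.055   0.0365] [ 0.5856 -0.0489  0.0375] 0.055094676178980395 0.04467639499528409
-2.7763058260726847
-4.2957403776261165
[ 0.5856 -0.055   0.0365] [ 0.5856 -0.0493  0.039 ] 0.055094676178980395 0.04436543150249396
-2.7763058260726847
-4.295740377626119
[ 0.5856 -0.055   0.0365] [ 0.5855 -0.0497  0.0405] 0.055094676178980395 0.044054468009703834
-2.7763058260726847
-4.295740377626114
```

Call:
apply_moves:
  moves:
    - [-1, 0, 0, 0.001, 0]
    - [-1, 0, 0, 0.001, 0]
    - [-1, 0, 0, 0.001, 0]
    - [-1, 0, 0, 0.0005, 0]
    - [-1, 0, 0, 0, 0]

```text
t: 13.92
eef_pos: [0.5888, -0.028, 0.0934]
ee_rot: [-3.141, -0.0, -1.645]
force: [-0.9, -0.8, 2.9]
width: 0.0438
```

```bash
python3 look.py l13; python3 tilt.py
```

```text
13.9167 [ 0.5888 -0.028   0.0934] [-3.1409 -0.0001 -1.645 ] [-0.8698 -0.8315  2.9002] 0.04384471653552887
529 235 normal [ 0.0759  0.9971 -0.0051] elev of axis 90.29368141686786 n angle 85.64863391167243
extent along axis rel grasp [-0.0662 -0.0298  0.0043] face offset from grasp 0.020685972722313258 lowest z 0.045205980619504316
```

Call:
apply_moves:
  moves:
    - [-0.2, 0, 0, 0, 0]
    - [0.0, 0, 0, 0, 0]
    - [0.2, 0, 0, 0, 0]
    - [0.36, 0, 0, 0, 0]
    - [0.36, 0, 0, 0, 0]
    - [0.36, 0, 0, 0, 0]

```text
t: 14.52
eef_pos: [0.5883, -0.0279, 0.0928]
ee_rot: [3.141, 0.0, -1.645]
force: [0.9, 0.2, -0.3]
width: 0.0588
```

```bash
python3 look.py l14; python3 tilt.py;python3 wz.py w14
```

```text
14.5167 [ 0.5883 -0.0279  0.0928] [ 3.1411  0.     -1.6455] [ 0.9445  0.2059 -0.3029] 0.05883074725139039
490 226 normal [ 0.0633  0.998  -0.0016] elev of axis 90.09034483772601 n angle 86.3709356082583
extent along axis rel grasp [-0.0663 -0.0305  0.0054] face offset from grasp 0.020236161297308233 lowest z 0.04507143277492842
14.6167 [ 0.5884 -0.028   0.0929] [ 3.1412 -0.0001 -1.6453] [ 0.1955 -0.0503  0.9788] 0.05925159664154421
```

View pics/l14.png

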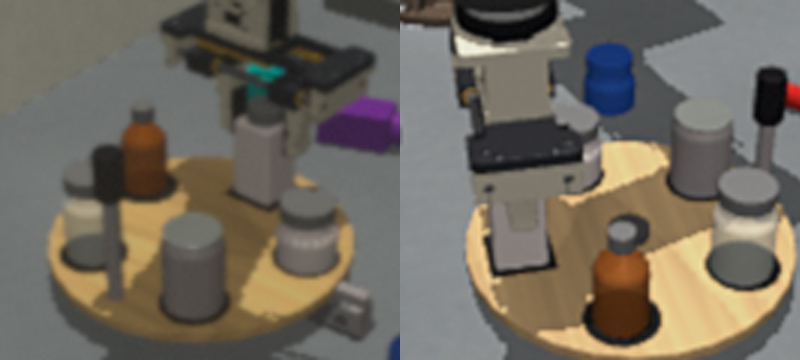

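View pics/w14.png

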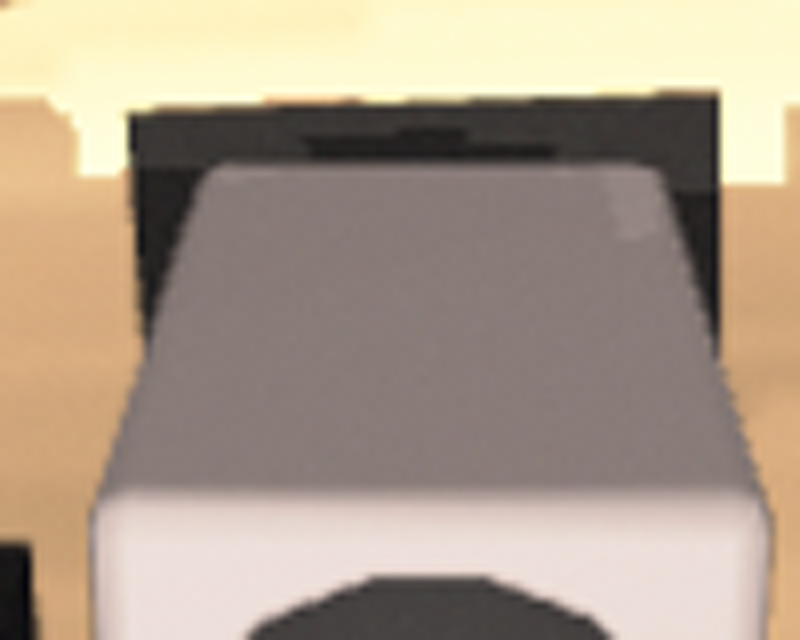

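Call:
apply_moves:
  moves:
    - [0.36, 0, 0, -0.005, 0]
    - [0.36, 0, 0, -0.01, 0]
    - [0.36, 0, 0, -0.015, 0]
    - [0.36, 0, 0, -0.02, 0]
    - [0.36, 0, 0, -0.02, 0]
    - [0.36, 0, 0, -0.02, 0]
    - [0.36, 0, 0, -0.02, 0]
    - [0.36, 0, 0, -0.02, 0]
    - [0.36, 0, 0, -0.01, 0]
    - [0.36, 0, 0, 0, 0]

```text
t: 15.5
eef_pos: [0.5899, -0.0279, 0.2366]
ee_rot: [-3.136, 0.001, -1.645]
force: [0.1, -0.2, 0.5]
width: 0.0598
```

```bash
python3 look.py l15
cat > meas.py <<'E'
from h import *
from scipy.optimize import least_squares
H=np.array([.5916,.0671])
for n in ["scene_l","side_l"]:
    f=dict(np.load(n+".npz"));W3=cloud(f);W=W3.reshape(-1,3);W=W[~np.isnan(W[:,0])]
    C=f["color"].reshape(-1,3)[~np.isnan(W3.reshape(-1,3)[:,0])].astype(int)
    m=(W[:,2]>.14)&(W[:,2]<.178)&(np.hypot(*(W[:,:2]-H).T)<.135)&(np.hypot(*(W[:,:2]-H).T)>.095)&(C.max(1)<60)
    P=W[m][:,:2]
    if len(P)>20:
        c=np.median(P,0)
        P=P[np.hypot(*(P-c).T)<.03]
        q=least_squares(lambda x:np.hypot(*(P-x).T)-.013,c*1.0+.0,loss="soft_l1",f_scale=.001)
        print(n,"handle",q.x,len(P),np.degrees(np.arctan2(*(q.x-H)[::-1])),np.hypot(*(q.x-H)))
    # white body top face of jar z~.116 (36+80), cap top ~.132
    for nm,lo,hi in [("cap",.128,.137),("shoulder",.112,.121)]:
        m=(W[:,2]>lo)&(W[:,2]<hi)&(np.hypot(*(W[:,:2]-H).T)<.125)&(np.hypot(*(W[:,:2]-H).T)>.065)
        P=W[m]; img=np.zeros((60,60),np.uint8); ij=np.floor((P[:,:2]-H)/.005).astype(int)+30; img[ij[:,0],ij[:,1]]=255
        k,l,st,ce=cv2.connectedComponentsWithStats(img)
        for i in range(1,k):
            p=P[l[ij[:,0],ij[:,1]]==i]
            if len(p)>12: c=p.mean(0);print(n,nm,len(p),c,np.ptp(p,axis=0),np.degrees(np.arctan2(*(c[:2]-H)[::-1])),np.hypot(*(c[:2]-H)))
E
python3 meas.py
python3 - <<'E'
from h import *
s=arm.get_state();print(s["t"],s["eef_pos"],s["ee_rot"],s["q"])
f=eyes.grab_frame("wrist");save(f,"w15",None,1.5);np.savez("w15.npz",**f)
E
```

```text
15.5 [ 0.5899 -0.0279  0.2366] [-3.1364  0.0012 -1.645 ] [ 0.1465 -0.1506  0.4935] 0.05981987741472632
scene_l handle [0.5967 0.1813] 131 87.45300744309837 0.11427471942727896
scene_l cap 125 [ 0.5917 -0.0302  0.1327] [0.0353 0.0343 0.008 ] -89.9439467344067 0.09725515693107073
scene_l shoulder 113 [0.54   0.1477 0.113 ] [0.0493 0.0461 0.0036] 122.63352508045267 0.09565940958738434
scene_l shoulder 115 [ 0.6009 -0.0321  0.1166] [0.0438 0.0458 0.0087] -84.62882035994566 0.09960692851848882
scene_l shoulder 20 [0.6018 0.1781 0.116 ] [0.0109 0.01   0.0083] 84.74087091902135 0.11150234163087451
scene_l shoulder 58 [0.6721 0.1333 0.1168] [0.0249 0.0416 0.0089] 39.44267428011652 0.10424232852786967
scene_l shoulder 28 [0.6952 0.0283 0.117 ] [0.0093 0.0209 0.0083] -20.518823791787057 0.11060668527107409
side_l handle [0.5824 0.1976] 139 94.04054083470905 0.1308028823023895
side_l cap 77 [ 0.5857 -0.0256  0.1322] [0.0344 0.0366 0.0076] -93.63273624921631 0.09293512330214325
side_l cap 13 [0.5934 0.1858 0.1322] [0.0118 0.008  0.0063] 89.11276613781808 0.11870706115565387
side_l shoulder 84 [0.5374 0.1529 0.1129] [0.0485 0.046  0.0024] 122.25596435048514 0.10146567440986295
side_l shoulder 82 [ 0.5808 -0.0184  0.1163] [0.0472 0.0423 0.0088] -97.22424249008472 0.08613642589687366
side_l shoulder 14 [0.5934 0.1858 0.1174] [0.0107 0.011  0.008 ] 89.11230611317595 0.11871191595559513
side_l shoulder 39 [0.6528 0.1591 0.1176] [0.0398 0.0231 0.0087] 56.359518177632516 0.11054068562951103
side_l shoulder 21 [0.6818 0.0358 0.1161] [0.0158 0.0202 0.0079] -19.112732699313614 0.09550699554742167
15.6 [ 0.5883 -0.0279  0.2331] [-3.1412  0.0006 -1.6455] [ 0.2841  0.2137 -0.1744 -0.0004 -1.1821 -0.3586]
```

View pics/l15.png

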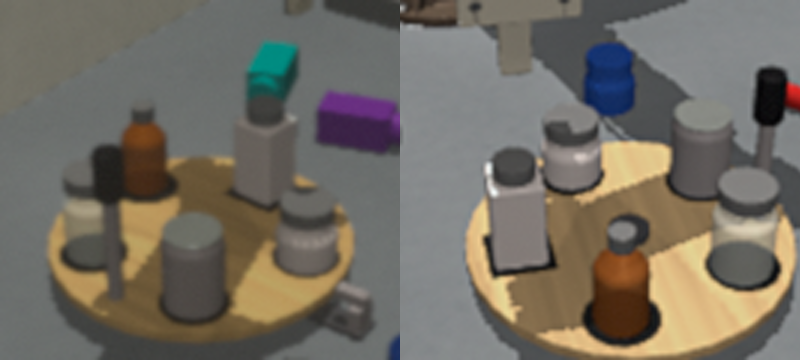

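View pics/w15.png

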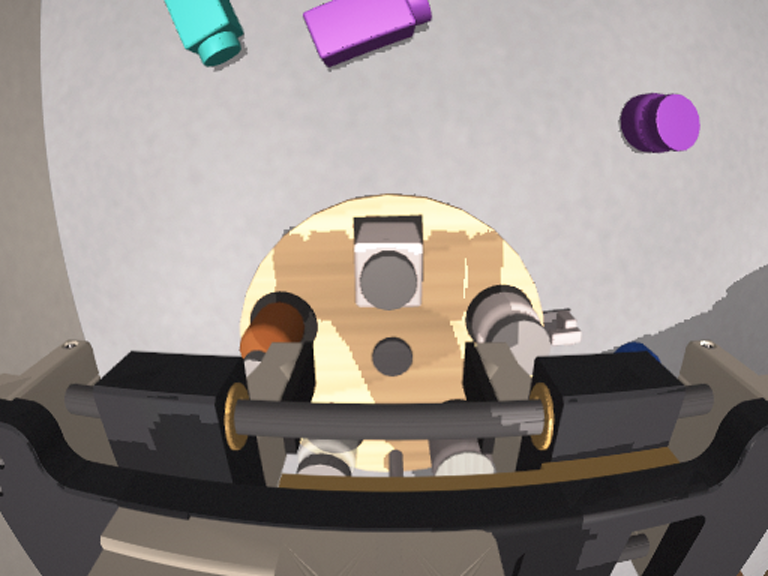

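Call:
apply_moves:
  moves:
    - [0.5, -0.012, 0.001, 0, 0]
    - [0.5, -0.02, 0.0005, 0, 0]
    - [0.5, -0.022, 0.0005, 0, 0]
    - [0.5, -0.022, 0.0005, 0, 0]
    - [0.5, -0.022, 0.0005, 0, 0]
    - [0.5, -0.022, 0.0005, 0, 0]
    - [0.5, -0.022, 0.0005, 0, 0]
    - [0.5, -0.022, 0.0005, 0, 0]
    - [0.5, -0.02, 0.001, 0, 0]
    - [0.5, -0.015, 0.001, 0, 0]
    - [0.5, -0.01, 0, 0, 0]
    - [0.5, 0, 0, 0, 0]

```text
t: 16.65
eef_pos: [0.5973, 0.1827, 0.2321]
ee_rot: [3.141, -0.001, -1.644]
force: [0.4, 0.4, 0.7]
width: 0.0657
```

```bash
python3 look.py l16
python3 - <<'E'
from h import *
s=arm.get_state();print(s["t"],s["eef_pos"],s["ee_rot"],s["q"])
f=eyes.grab_frame("wrist");save(f,"w16",None,1.5);np.savez("w16.npz",**f)
E
```

```text
16.65 [0.5973 0.1827 0.2321] [ 3.1405 -0.0007 -1.6437] [0.4297 0.4362 0.7379] 0.06572442210391963
16.75 [0.5973 0.181  0.2325] [ 3.1407 -0.0006 -1.6448] [ 0.6065  0.2728 -0.0971 -0.     -1.2019 -0.6805]
```

View pics/l16.png

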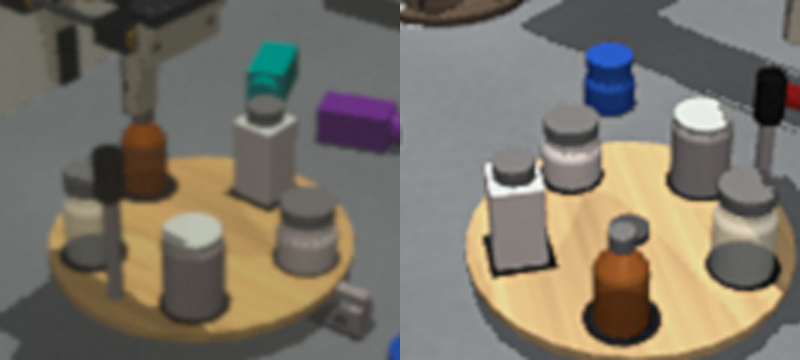

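View pics/w16.png

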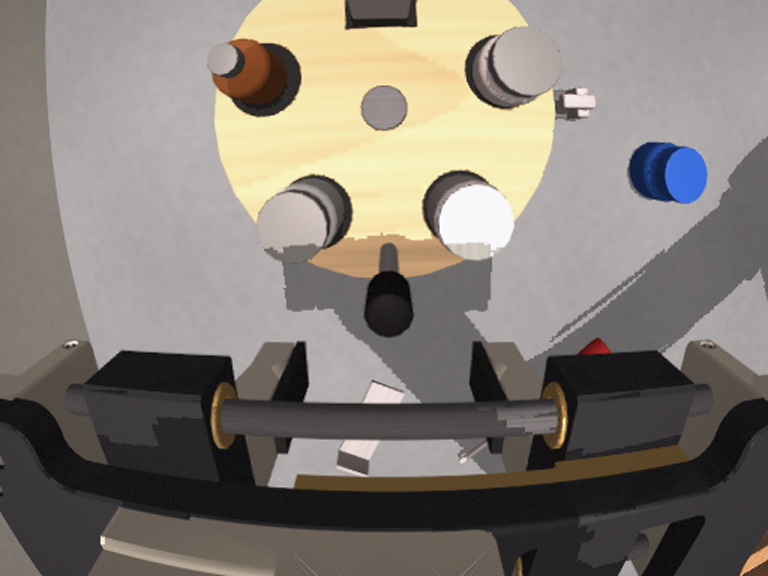

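Run:
```python
from h import *
f=dict(np.load("w16.npz"));W=fcloud(f)
save(f,"w16z",(355,40,405,90),10)
def gp(u,v,z):
    d=fray(f,np.array([u/1.5]),np.array([v/1.5]))[0]@f["extrinsics"][:3,:3].T;o=f["extrinsics"][:3,3];return (o+d*(z-o[2])/d[2])[:2]
h=gp(384,107,.046);
for n,p in [("handle",gp(389,314,.181)),("pointer",gp(582,101,.042))]:
    d=p-h;print(n,h,p,np.degrees(np.arctan2(d[1],d[0])),np.hypot(*d))
Q=W[(W[...,2]>.15)&(W[...,2]<.19)&(np.hypot(W[...,0]-.597,W[...,1]-.181)<.03)];print(Q.mean(0),Q.min(0),Q.max(0))
top=Q[Q[:,2]>.178];print("handle top",len(top),top.mean(0),(top.min(0)+top.max(0))/2)
hb=W[(abs(W[...,2]-.046)<.004)&(np.hypot(W[...,0]-.5916,W[...,1]-.067)<.03)];print("hub",len(hb),hb.mean(0),(hb.min(0)+hb.max(0))/2)
v,u=np.where((W[...,2]>.006)&(W[...,2]<.06)&(np.hypot(W[...,0]-.428,W[...,1]-.066)<.035))
for a,b in zip(v,u):
    pass
Q=W[v,u];print(len(Q));t=Q[Q[:,2]>.036];print("ptr top",len(t),t.mean(0),t.min(0),t.max(0))
print("all",Q.min(0),Q.max(0))
```

```text
handle [0.5911 0.0679] [0.5961 0.1807] 87.45980281275249 0.11286303614380654
pointer [0.5911 0.0679] [0.4303 0.0652] -179.03616846092476 0.16089321837867335
[0.5967 0.1787 0.175 ] [0.5843 0.1694 0.1501] [0.609  0.1941 0.1812]
handle top 694 [0.5968 0.1817 0.1794] [0.5968 0.1818 0.1796]
hub 734 [0.5916 0.068  0.0445] [0.5913 0.0678 0.0444]
571
ptr top 216 [0.434  0.0649 0.0403] [0.4167 0.0584 0.036 ] [0.4626 0.0765 0.0429]
all [0.4167 0.0517 0.0061] [0.4627 0.0863 0.0429]
```

View pics/w16z.png

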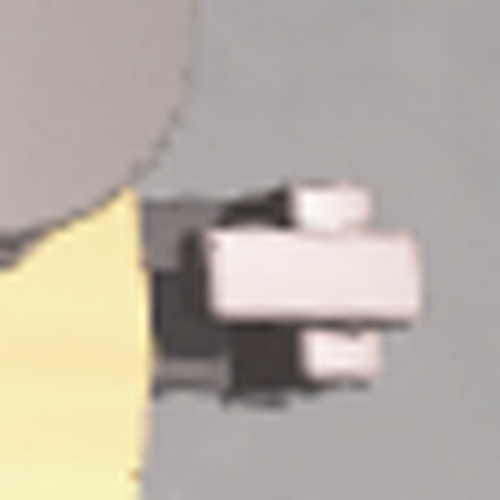

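Run:
```python
from h import *
f=dict(np.load("w16.npz"))
def gp(u,v,z):
    d=fray(f,np.array([u]),np.array([v]))[0]@f["extrinsics"][:3,:3].T;o=f["extrinsics"][:3,3];return (o+d*(z-o[2])/d[2])[:2]
h=np.array([.5913,.0679])
for a,b in [(210,230),(210,316),(416,234),(416,318),(313,275)]:
    p=gp(355+a/10-.45,40+b/10-.45,.042);d=p-h;print(p,np.degrees(np.arctan2(d[1],d[0])),np.hypot(*d))
```

```text
[0.4468 0.0599] -176.82547166809775 0.1447183906451201
[0.4475 0.0706] 178.93299189685195 0.14384918144925374
[0.4185 0.0591] -177.09993832930627 0.17302545413516046
[0.4192 0.0698] 179.36292906108588 0.17216058152706457
[0.4332 0.065 ] -178.94716828687518 0.15811112349479542
```

Call:
apply_moves:
  moves:
    - [0.5, 0, 0, 0.008, 0]
    - [0.5, 0, 0, 0.014, 0]
    - [0.5, 0, 0, 0.016, 0]
    - [0.5, 0, 0, 0.016, 0]
    - [0.5, 0, 0, 0.016, 0]
    - [0.5, 0, 0, 0.013, 0]
    - [0.5, 0, 0, 0.007, 0]
    - [0.5, 0, 0, 0, 0]
    - [0.5, 0, 0, 0, 0]

```text
t: 17.55
eef_pos: [0.5977, 0.1804, 0.143]
ee_rot: [3.141, -0.0, -1.646]
force: [-0.3, -0.1, 0.2]
width: 0.0658
```

Run:
```python
from h import *
s=arm.get_state();print(s["t"],s["eef_pos"],s["ee_rot"],s["force"],s["width"])
f=eyes.grab_frame("wrist");save(f,"w17",None,1.5);np.savez("w17.npz",**f)
```

```text
17.55 [0.5977 0.1804 0.143 ] [ 3.1414 -0.0004 -1.6458] [-0.3092 -0.0718  0.2039] 0.065807257272134
```

View pics/w17.png

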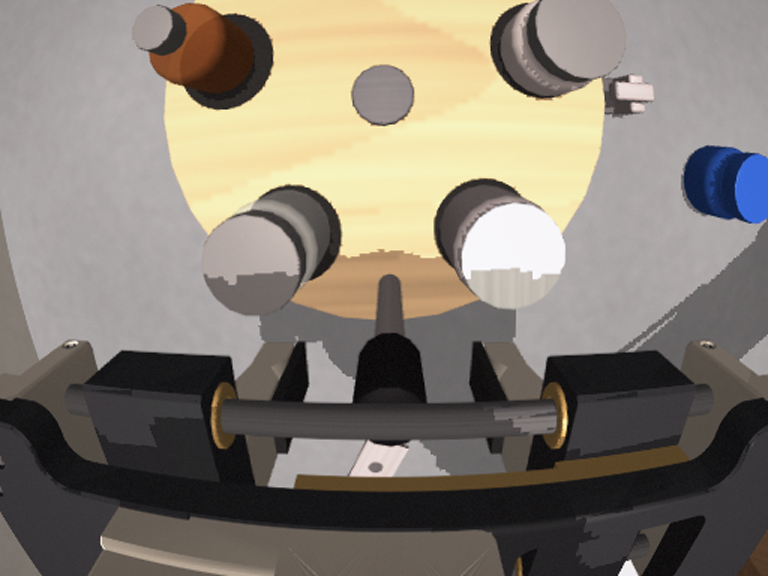

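Call:
apply_moves:
  moves:
    - [-1, 0, 0, 0, 0]
    - [-1, 0, 0, 0, 0]
    - [-1, 0, 0, 0, 0]
    - [-1, 0, 0, 0, 0]
    - [-1, 0, 0, 0, 0]
    - [-1, 0, 0, 0, 0]
    - [-1, 0, 0, 0, 0]
    - [-1, 0, 0, 0, 0]
    - [-1, 0, 0, 0, 0]
  newtons: 20

```text
t: 18.35
eef_pos: [0.5976, 0.181, 0.1431]
ee_rot: [-3.142, 0.0, -1.645]
force: [-0.9, 0.5, 0.6]
width: 0.0254
```

Run:
```python
from h import *
s=arm.get_state();print(s["t"],s["eef_pos"],s["ee_rot"],s["force"],s["width"])
p=s["eef_pos"][:2]; 
for h in ([.5916,.0675],):
    d=p-h; a=np.arctan2(d[1],d[0]);r=np.hypot(*d);print(np.degrees(a),r)
    psi=s["ee_rot"][2]
    for st in (-3,):
        t=np.radians(st); R=lambda x:np.array([[np.cos(x),-np.sin(x)],[np.sin(x),np.cos(x)]])
        n=h+R(t)@d; D=n-p; print(st,D@[np.cos(psi),np.sin(psi)],D@[np.sin(psi),-np.cos(psi)],"turn",-t)
```

```text
18.35 [0.5976 0.181  0.1431] [-3.1416  0.     -1.6452] [-0.9113  0.4922  0.6284] 0.025384963900646543
86.99026006369843 0.11362864853654649
-3 2.5549895363586965e-05 -0.00594884765079247 turn 0.05235987755982989
```

Call:
apply_moves:
  moves:
    - [-1, 0, -0.002, 0, 0.0175]
    - [-1, 0, -0.004, 0, 0.035]
    - [-1, 0, -0.006, 0, 0.0525]
    - [-1, 0, -0.006, 0, 0.0525]
    - [-1, 0, -0.006, 0, 0.0525]
    - [-1, 0, -0.006, 0, 0.0525]
    - [-1, 0, -0.006, 0, 0.0525]
    - [-1, 0, -0.006, 0, 0.0525]
    - [-1, 0, -0.004, 0, 0.035]
    - [-1, 0, -0.002, 0, 0.0175]
    - [-1, 0, 0, 0, 0]

```text
t: 19.27
eef_pos: [0.6444, 0.1688, 0.1432]
ee_rot: [-3.141, 0.001, -2.067]
force: [0.5, 2.2, 1.1]
width: 0.0258
```

```bash
cat > circ.py <<'E'
from h import *
s=arm.get_state();print(s["t"],s["eef_pos"],s["ee_rot"],s["force"],s["width"])
p=s["eef_pos"][:2];h=np.array([.5916,.0675]);d=p-h;a=np.arctan2(d[1],d[0]);print("ang",np.degrees(a),"r",np.hypot(*d),"psi-ang",np.degrees(s["ee_rot"][2]-a))
E
python3 circ.py; python3 look.py l18
```

```text
19.2667 [0.6444 0.1688 0.1432] [-3.141   0.0009 -2.0665] [0.5418 2.1795 1.1393] 0.025810113666190026
ang 62.48889337517877 r 0.1142055150764705 psi-ang -180.8917160823304
19.2667 [0.6444 0.1688 0.1432] [-3.141   0.0009 -2.0665] [0.5418 2.1795 1.1393] 0.025810113666190026
```

View pics/l18.png

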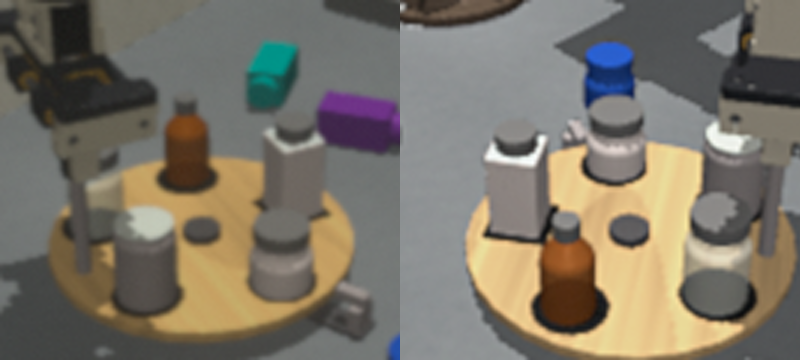

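Call:
apply_moves:
  moves:
    - [-1, 0, -0.002, 0, 0.0175]
    - [-1, 0, -0.004, 0, 0.035]
    - [-1, 0, -0.006, 0, 0.0525]
    - [-1, 0, -0.006, 0, 0.0525]
    - [-1, 0, -0.006, 0, 0.0525]
    - [-1, 0, -0.006, 0, 0.0525]
    - [-1, 0, -0.006, 0, 0.0525]
    - [-1, 0, -0.006, 0, 0.0525]
    - [-1, 0, -0.006, 0, 0.0525]
    - [-1, 0, -0.004, 0, 0.035]
    - [-1, 0, -0.002, 0, 0.0175]
    - [-1, 0, 0, 0, 0]

```text
t: 20.37
eef_pos: [0.6853, 0.1341, 0.1432]
ee_rot: [-3.141, 0.002, -2.539]
force: [4.4, 3.1, -0.1]
width: 0.0255
```

```bash
python3 circ.py
```

```text
20.3667 [0.6853 0.1341 0.1432] [-3.1412  0.0019 -2.5389] [ 4.4033  3.1095 -0.1148] 0.025528601128557083
ang 35.42702111607472 r 0.1149473887452189 psi-ang -180.89378712642727
```

Call:
apply_moves:
  moves:
    - [-1, -0.0005, -0.002, 0, 0.0175]
    - [-1, -0.0003, -0.004, 0, 0.035]
    - [-1, 0, -0.006, 0, 0.0525]
    - [-1, 0, -0.006, 0, 0.0525]
    - [-1, 0, -0.006, 0, 0.0525]
    - [-1, 0, -0.006, 0, 0.0525]
    - [-1, 0, -0.006, 0, 0.0525]
    - [-1, 0, -0.006, 0, 0.0525]
    - [-1, 0, -0.006, 0, 0.0525]
    - [-1, 0, -0.004, 0, 0.035]
    - [-1, 0, -0.002, 0, 0.0175]
    - [-1, 0, 0, 0, 0]

```text
t: 21.37
eef_pos: [0.706, 0.0844, 0.1432]
ee_rot: [-3.141, 0.001, -3.012]
force: [6.0, 0.7, -0.6]
width: 0.0257
```

```bash
python3 circ.py; python3 look.py l20
python3 - <<'E'
from h import *
f=eyes.grab_frame("wrist");save(f,"w20",None,1.5);np.savez("w20.npz",**f)
E
```

```text
21.3667 [0.706  0.0844 0.1432] [-3.1414  0.0012 -3.0117] [ 5.9794  0.6604 -0.5697] 0.02572917201832551
ang 8.422063911149582 r 0.11566121228351117 psi-ang -180.97809257786716
21.3667 [0.706  0.0844 0.1432] [-3.1414  0.0012 -3.0117] [ 5.9794  0.6604 -0.5697] 0.02572917201832551
```

View pics/l20.png

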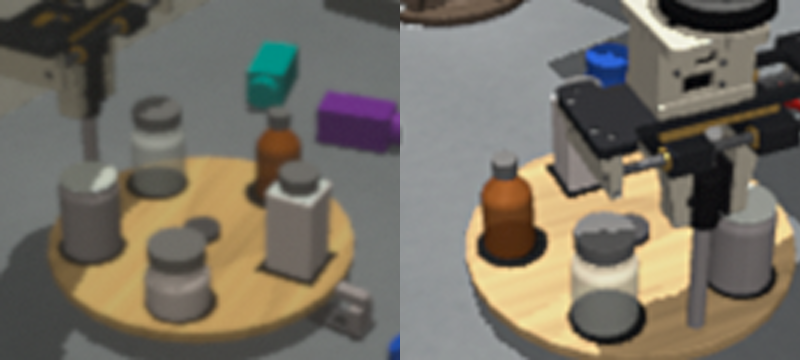

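View pics/w20.png

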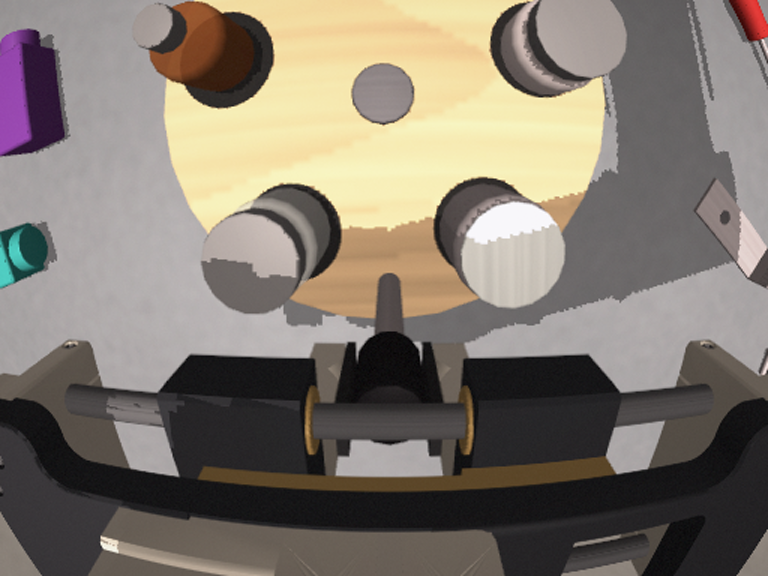

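Call:
apply_moves:
  moves:
    - [-1, -0.001, -0.002, 0, 0.0175]
    - [-1, -0.0005, -0.004, 0, 0.035]
    - [-1, 0, -0.004, 0, 0.035]
    - [-1, 0, -0.002, 0, 0.0175]
    - [-1, 0, -0.001, 0, 0.00875]
    - [-1, 0, 0, 0, 0]
    - [-1, 0, 0, 0, 0]

```text
t: 22.1
eef_pos: [0.7074, 0.0718, 0.1431]
ee_rot: [-3.141, -0.001, -3.124]
force: [-2.1, 0.4, 4.8]
width: 0.0252
```

```bash
python3 circ.py; python3 look.py l21
python3 - <<'E'
from h import *
f=dict(np.load("side_l.npz"));save(f,"d21",(190,170,300,260),7)
W=cloud(f)
# pad: dark near -179
C=f["color"].astype(int)
m=(C.max(2)<55)&(abs(W[...,2]-.037)<.006)&(np.hypot(W[...,0]-.497,W[...,1]-.067)<.045)
k,l,st,ce=cv2.connectedComponentsWithStats(m.astype(np.uint8))
for i in range(1,k):
    if st[i,4]>10: print("pad",st[i],W[l==i].mean(0),W[l==i].min(0),W[l==i].max(0))
for nm,lo,hi in [("cap",.129,.137),("shoulder",.112,.12),("ptr",.036,.05)]:
    c0=(.43,.066) if nm=="ptr" else (.497,.067)
    m=(W[...,2]>lo)&(W[...,2]<hi)&(np.hypot(W[...,0]-c0[0],W[...,1]-c0[1])<(.03 if nm=="ptr" else .04))
    if nm=="ptr": m&=np.hypot(W[...,0]-.5914,W[...,1]-.0679)>.145
    Q=W[m];print(nm,len(Q),Q.mean(0),Q.min(0),Q.max(0)); d=Q.mean(0)[:2]-[.5914,.0679];print(np.degrees(np.arctan2(d[1],d[0])),np.hypot(*d))
E
```

```text
22.1 [0.7074 0.0718 0.1431] [-3.1412 -0.0011 -3.1236] [-2.0669  0.3901  4.8039] 0.025206139653351584
ang 2.1317749555351155 r 0.11586868504680435 psi-ang -181.102943476558
22.1 [0.7074 0.0718 0.1431] [-3.1412 -0.0011 -3.1236] [-2.0669  0.3901  4.8039] 0.025206139653351584
cap 96 [0.4942 0.0651 0.1324] [0.4774 0.0439 0.1292] [0.512  0.0814 0.1359]
-178.34513253861658 0.09725207936951943
shoulder 97 [0.4893 0.0723 0.116 ] [0.4731 0.0413 0.1121] [0.5174 0.0863 0.1198]
177.51407704238795 0.10222436656180067
ptr 52 [0.4303 0.0661 0.0413] [0.4162 0.0582 0.0361] [0.4458 0.0713 0.0457]
-179.3659211350911 0.16106021805109316
```

View pics/d21.png

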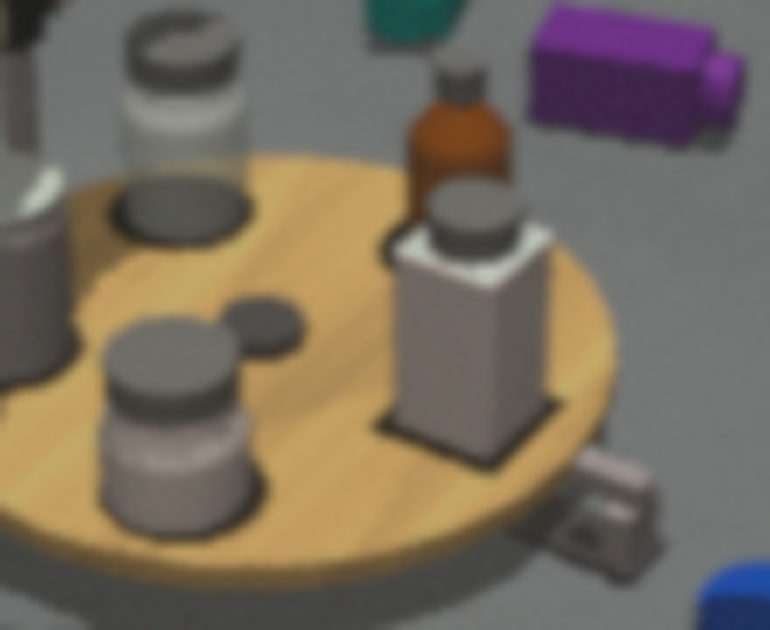

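Call:
apply_moves:
  moves:
    - [-1, 0.0003, -0.001, 0, 0.009]
    - [-1, 0, -0.0012, 0, 0.0095]
    - [-1, 0, 0, 0, 0]
    - [-1, 0, 0, 0, 0]
    - [-1, 0, 0, 0, 0]
    - [-1, 0, 0, 0, 0]

```text
t: 22.7
eef_pos: [0.7075, 0.0698, 0.1432]
ee_rot: [-3.141, -0.0, 3.141]
force: [-3.1, 0.2, 5.5]
width: 0.0253
```

```bash
python3 circ.py
cat > fin.py <<'E'
from h import *
f=eyes.grab_frame("side");save(f,"d22",(190,170,300,260),7);W=cloud(f)
# cylinder-ish cap fit by top-face mask from several frames
H=np.array([.5914,.0679])
R=[]
for i in range(4):
    f=eyes.grab_frame("side");W=cloud(f)
    m=(W[...,2]>.1295)&(W[...,2]<.137)&(np.hypot(W[...,0]-.497,W[...,1]-.067)<.04)
    q=W[m][:,:2]; c,r=cv2.minEnclosingCircle((q*1000).astype(np.float32)); 
    m=(W[...,2]>.036)&(W[...,2]<.05)&(np.hypot(W[...,0]-.43,W[...,1]-.066)<.03)&(np.hypot(W[...,0]-H[0],W[...,1]-H[1])>.145)
    p=W[m].mean(0)[:2]
    R.append([*q.mean(0),*(np.array(c)/1000),r,*p])
R=np.array(R);print(R)
for j in (0,2,5):
    d=R[:,j:j+2].mean(0)-H;print(np.degrees(np.arctan2(d[1],d[0])),np.hypot(*d))
# pad corners by plane intersection from crop of this frame
def gp(a,b,z=.0365):
    u,v=190+a/7,170+b/7;K=f["camera_matrix"];d=np.array([(u-K[0,2])/K[0,0],-(v-K[1,2])/K[1,1],-1])@f["extrinsics"][:3,:3].T;o=f["extrinsics"][:3,3];return (o+d*(z-o[2])/d[2])[:2]
np.savez("fin.npz",**f)
E
python3 fin.py; python3 look.py l22
```

```text
22.7 [0.7075 0.0698 0.1432] [-3.1414 -0.0003  3.1407] [-3.0845  0.1981  5.4594] 0.025284137128589568
ang 1.118339665511159 r 0.11593362701068288 psi-ang 178.83034076065462
[[ 0.4946  0.0667  0.4951  0.0665 18.6526  0.4306  0.0657]
 [ 0.4947  0.0663  0.4958  0.067  18.6354  0.4302  0.066 ]
 [ 0.4949  0.0658  0.496   0.0657 18.4481  0.4296  0.0661]
 [ 0.4949  0.0664  0.4961  0.0657 17.999   0.4299  0.0662]]
-179.05687669713632 0.0966636133824577
-178.98715437829216 0.09564729740949246
-179.32709482973604 0.1613335517642793
22.95 [0.7075 0.0698 0.1431] [-3.1414 -0.0004  3.1407] [-4.4541 -0.6418  4.6456] 0.025328281650996418
```

View pics/d22.png

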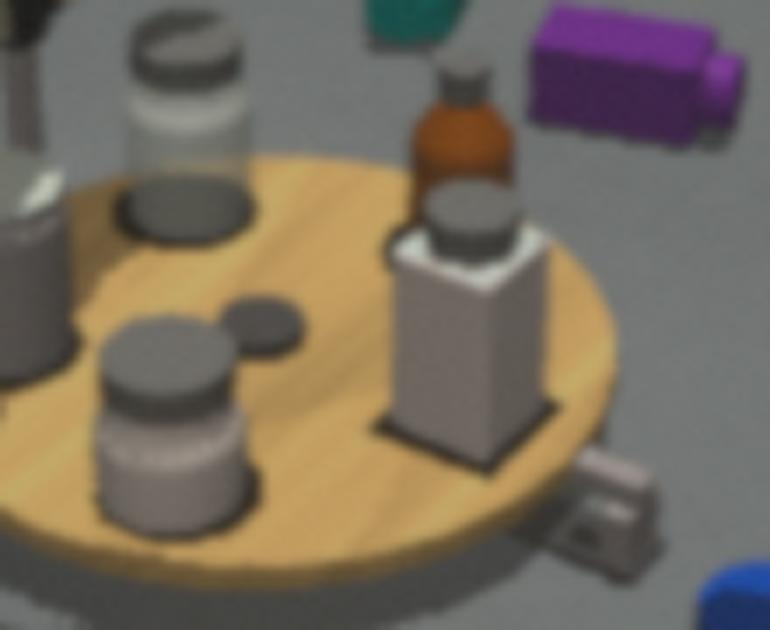

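View pics/l22.png

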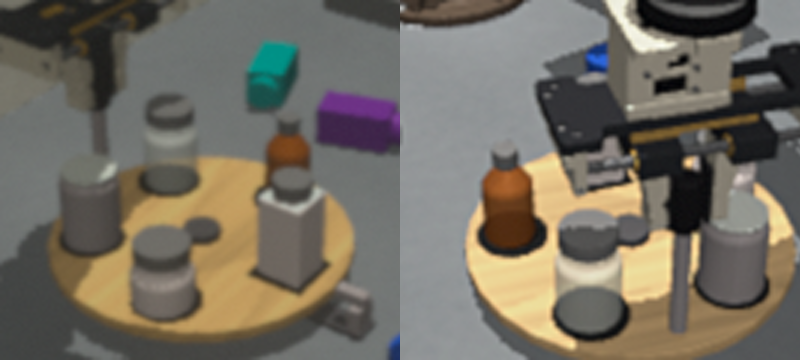

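Call:
apply_moves:
  moves:
    - [-1, 0.0003, 0, 0, 0]
    - [-1, 0, 0, 0, 0]
    - [-1, 0, 0, 0, 0]
    - [-1, 0, 0, 0, 0]
    - [-1, 0, 0, 0, 0]
    - [-1, 0, 0, 0, 0]

```text
t: 23.55
eef_pos: [0.7075, 0.0699, 0.1431]
ee_rot: [-3.142, 0.0, 3.141]
force: [-2.3, -1.2, 5.2]
width: 0.0255
```

```bash
python3 circ.py; python3 fin.py; python3 -c "
from h import *
print(arm.get_state()['qd']);print(job.job_done())"
```

```text
23.55 [0.7075 0.0699 0.1431] [-3.1415  0.0001  3.1407] [-2.3086 -1.167   5.2323] 0.02547012415325437
ang 1.174381865312844 r 0.11589374572662846 psi-ang 178.77403287625717
[[ 0.4946  0.0659  0.4946  0.0634 19.4637  0.4299  0.0663]
 [ 0.4944  0.0662  0.4943  0.0643 18.4401  0.4299  0.0667]
 [ 0.4947  0.066   0.4943  0.0635 20.105   0.4302  0.0662]
 [ 0.4946  0.0657  0.495   0.0647 17.6469  0.43    0.0661]]
-178.84762587748418 0.09685613544754645
-177.68623982228902 0.09693452572390096
-179.43739314942115 0.1614130748219217
[ 0.0009  0.0005 -0.0004  0.0006 -0.0016 -0.0008]
the job is handed in; nothing more can be done
None
```

The jar stands upright, cap up, on its pad, and I turned the carousel so it faces the pointer. I handed the job in at about 24 s with the gripper still holding the handle; the hand-in gave no verdict.

- **Standing the jar up:** I gripped it lightly near the cap, lifted it, and let it pivot towards upright with short vertical shakes. I finished tipping it by dragging its bottom edge on the pad. I then shifted it about 3 mm sideways to centre it, let go and lifted clear.
- **Jar check:** after release it measured about 90° upright. It looked centred on the pad to within about 1 mm in the wrist image.
- **Turning:** I gripped the handle at 20 N and turned the disc about 86° clockwise. The four round neighbours were still standing in their places in the last picture. I did not touch anything on the bench.
- **Alignment with the pointer:** the readings put the seat or jar cap at about -178.8° to -179.1°, and the pointer at -179.0° (wrist camera) to -179.4° (side camera). That leaves an error of roughly 0 to 0.6°.
- **Where checks disagreed:** one noisier way of finding the cap gave -177.7° in the last frames, though it had given -179.0° shortly before. The cameras also disagreed by 2–3 mm on positions.
- **Final state:** the arm was still, with about 6 N at the wrist.

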